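# Bring the pour-over dripper down to the mug

## Robot

A 6-joint arm with a two-finger parallel gripper is mounted at the origin on a cart in front of the work surface, level with it; the furniture and walls round the work are solid. World frame = base frame: x ahead of the robot, y to its left, z up, the work surface at z = 0. Lengths are in m, angles in degrees, forces in N, time in s.
With the tool pointing down it reaches from about 0.425 to 1.125 m from the base axis. Payload 14.9 kg.
Tool frame: the origin (TCP) lies at the very end of the fingers, on their centre line; the grasp point (between the pads) lies 19 mm behind it (bot.hold_point_z is the distance from the TCP to the grasp point, in m); z points along the fingers, y is the line along which they close (so a half turn about z gives the same grasp; the last joint's range is limited). The gripper opens to 91 mm and grips with 3 to 60 N. Pads are 32 mm wide; open, the fingers measure 118 mm over their backs; the gripper's body (76 mm by 178 mm) begins 60 mm behind the grasp point.
Start: joints at [63.868, 21.709, 99.362, -0, 58.929, -1.908], TCP at [0.287, 0.638, 0.214] pointing down, gripper open.
Joint ranges: [-158.91, 158.91], [-42.39, 125.64], [0.06, 152.35], [-60.88, 240.88], [17.5, 164.5], [-176.32, 176.32]. Speed limits (degrees/s): [108.29, 108.29, 136.94, 180, 180, 180].

## Interface

Orientations are given as a 3x3 rotation matrix whose columns are the frame's x, y, z axes.
In Python, from bench import bot gives the robot as it stands. The module is installed in compiled form; this text tells all that it offers.
- The arm moves only by the tool apply_moves, never from a script. Its argument "moves" is a list of rows, each an object of numbers: "gripper": the closure, from 0 (fully open) to 1 (shut); "x", "y", "z": the shift along the world's x, y, z in m; "spin": the turn about the world's z in rad. In form: [{"gripper": .., "x": .., "y": .., "z": .., "spin": ..}, ...]. A call has 1 to 20 rows; each row is the pose to reach, as a shift and turn from the pose commanded when the call began; what a row does not reach only later rows make up. A row lasts 1/12 s, in which the tool goes at most 41.7 mm and 7.16 degrees, less where a joint would pass 70% of its speed; a pose out of reach is approached as far as the arm can. A call with a gripper value outside its range is refused whole. The fingers move at their own pace and stop on an object; the grip force is fixed at half the most. Time passes only in rows, so rows that repeat a pose let the fingers close. It gives the time, the measured TCP pose, the force, the opening and the grip force at its end, in the units of the state.
- bot.get_obs(): the state, without advancing time (a new reading comes with each control period).
- bot.grab_frame(name): name is "scene" or "top" or "wrist"; returns a dict with "frame" (384x512x3 uint8, blue, green, red), "depth" (384x512 float32, m along the optical axis (not along the pixel's ray), 0 where there is no reading), "mtx" (3x3 intrinsics, pixels), "R" (3x3) and "t" (3): a world point X has camera coordinates R X + t. Camera axes: x right, y down, z forward; pixel columns grow to the right and rows downward; lengths in m; the calibration is good to about 2 mm. A picture is of the moment at which its call begins.
- bot.job_done(): hands the job in; it is judged then, once.
The state is a dict: "clock": time; "q": joint angles; "joint_velocities": joint speeds; "joint_torque": joint torques, N m; "eef_pos": TCP position; "tcp_rot": TCP orientation; "contact_force": force on the tool from outside, world axes, zero at the start; "wrist_torque": the same for the moment, N m; "width": opening from 0.0 (shut) to 1.0 (fully open); "grip_force": force on a finger pad.
Only numpy, scipy, OpenCV 4.12 (cv2) and the standard library are available. Lean on these libraries where they do the work, as an engineer would, in place of code of your own. Each camera call takes 0.05 s, during which the arm holds its last target. There are 200 camera calls.

## Task

The dripper on the pour-over stand is set too high for this mug and would splash. Turn the telescoping post anticlockwise (seen from above) by its wooden handle to free its twist lock, slide it down until the dripper's outlet is about 15 mm above the mug's rim, then turn it back clockwise until it is firmly locked - hand-tight, not forced - with the outlet still over the mug, and let go. Do not drag the post down while it is locked, do not let the dripper touch the mug, and leave the mug, jars and timer where they stand.

Things in the scene. Friction and masses are not known exactly. Their poses are not given: they have to be found in the camera images.
- stand: fixed pour-over stand: dark wooden base plate 195 x 130 x 12 mm with a round steel drip grid (108 mm across, top 14 mm above the worktop) and an upright dark steel tube. Origin at the base's underside on the axis of tube and post, about which the post turns and along which it slides; the grid's centre is 80 mm from it along the stand's -x; z is up
- collar: ribbed black lock collar on the fixed tube, 39 mm across, 29 mm high; origin on the axis at its underside, 121 mm above the worktop. Inside, an eccentric in the post wedges a stiff nylon shoe when turned clockwise (from above). The post is not quite true: after a change of height the bite may come up to 0.35 rad before or after where it was, so feel for it; it springs back a little on release
- post: telescoping section in one piece, 0.45 kg: steel tube 21 mm across, grooved every 20 mm, hub, arm to -x with a white conical dripper (98 mm across, 63 mm high), wooden handle towards +y. Origin on the axis at the hub's underside. Unlocked it slides stiffly (13 N) and stays where it is left; it can go 28 mm lower than needed, so the dripper could strike the mug
- handle (a point): grip point on the post's wooden handle, a level round bar 21 mm thick running out radially from the axis, wood from 48 to 128 mm from it. The point is 88 mm from the axis, in the middle of the bar's thickness, 161 mm above the worktop plus post_lift. Clear above and on both sides: pinch it from above, fingers closing across the bar, and follow the arc
- outlet (a point): underside of the dripper's outlet nozzle (23 mm across), on the dripper's axis, 80 mm from the post's axis; 100 mm above the worktop plus the value of post_lift
- mug: loose mug, green above and grey below, 82 mm across, 100 mm high, standing on the drip grid under the dripper, its handle to the right seen from the robot. Origin at the underside, 18 mm from the cup's axis towards the handle
- mug_rim (a point): centre of the mug's mouth at the height of the rim (about 114 mm above the worktop); the mouth is about 72 mm wide
- post_lift (a joint): height of the post in m: 0 lowest, 0.1 highest; found at 0.077 to 0.093. About 0.029 puts the outlet 15 mm above the rim
- post_turn (a joint): turn of the post in rad, anticlockwise from above positive; 0 = dripper over the grid; found locked near 0, free beyond 0.6, stops at -0.55 and 1.3. Turning it free takes 0.4 N m (5 N at the handle) while it moves, none at rest. In the bite torque about the axis (tangential force x lever + grip moment), at rest, climbs 0.1 N m per 0.02 rad: under 0.6 is loose, 0.8 to 1.1 firm, over 1.3 forced
- timer: white and grey kitchen timer, 61 mm across, 54 mm high, a bystander; origin at its underside
- sugar_jar: purple jar with a wooden lid, 70 mm across, 90 mm high, a bystander; origin at its underside
- spice_jar: spice jar with a black cap, 41 mm across, 105 mm high, a bystander; origin at its underside

How it is judged:
By the outcome, as a careful person would: the job done as asked, in the order asked, and still so for the second after the job is handed in, with the robot touching nothing.
It also fails if it takes over 58 s, if anything falls off the work surface, if the arm or the gripper's body presses on something with over 40 N, if the wrist force passes 120 N, or if a joint passes its speed limit or range.

## Working session

There is one attempt and no reset: what is moved stays moved. The work goes in short steps, Python scripts to look and compute and a tool call to move; the robot and the scene stay as the last step left them, time stands still between calls to the robot, and variables do not carry over. Pictures are saved under pics/ and viewed, at most 10 in all, crops included, and the job is handed in when it is done.

Besides the shell and the picture viewer there is one more tool, called as name([rows], argument=value, ...), one row to a line, values as JSON. apply_moves: Moves the arm, as the interface text tells. Its arguments: {"type":"object","properties":{"moves":{"type":"array"}},"required":["moves"]}

```bash
mkdir -p pics; python3 - <<'E'
from bench import bot
import cv2,numpy as np
o=bot.get_obs();print(o['clock'],o['eef_pos'],o['contact_force'],o['width']);print(np.round(o['tcp_rot'],3))
a=[]
for n in("scene","top"):
    f=bot.grab_frame(n);np.savez(n+'.npz',**f);cv2.imwrite(f'pics/{n}.png',f['frame']);print(n,f['R'].round(3).tolist(),f['t'])
E
```

```text
0.0 [0.28707182 0.63801736 0.21330958] [-0.16780961  0.64534282 -0.04220969] 1.0000249914071442
[[-0.912  0.41  -0.   ]
 [ 0.41   0.912 -0.001]
 [ 0.    -0.001 -1.   ]]
scene [[0.568, -0.823, 0.001], [-0.553, -0.383, -0.74], [0.61, 0.42, -0.673]] [-0.28156076  0.36559656  0.8634649 ]
top [[0.01, -1.0, -0.001], [-0.997, -0.01, -0.071], [0.071, 0.002, -0.997]] [0.00173518 0.50060878 1.26156672]
```

View pics/scene.png

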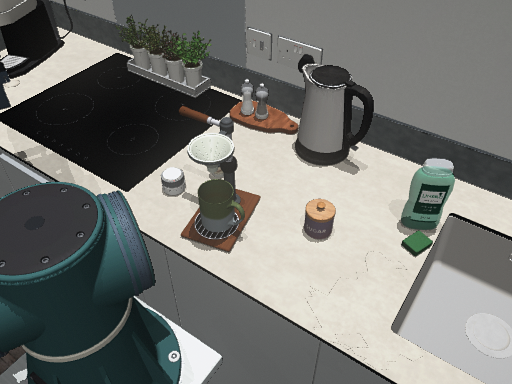

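View pics/top.png

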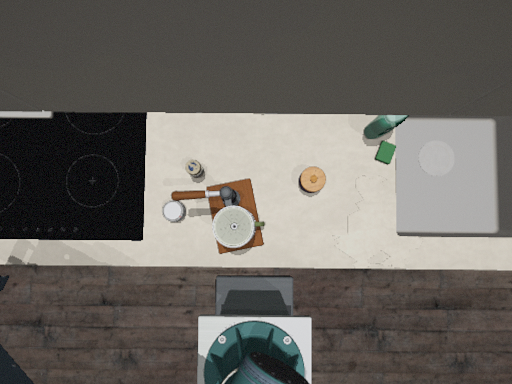

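The scene view shows the stand with the dripper over the mug, around (215,150) to (215,210). In the top view the hub is near (228,194), the dripper's centre near (234,227), and the handle's wood runs along (172–205,196). The spice jar is at (195,168) and the timer at (174,211).

```bash
cat > h.py <<'E'
import numpy as np,cv2
def ld(n): return dict(np.load(n+'.npz'))
def onplane(f,uv,z):
    uv=np.atleast_2d(np.float64(uv)); K=f['mtx'];R=f['R'];t=f['t']
    d=np.c_[(uv-[K[0,2],K[1,2]])/[K[0,0],K[1,1]],np.ones(len(uv))]@R; c=-R.T@t
    return c+d*((z-c[2])/d[:,2])[:,None]
def cloud(f):
    K=f['mtx'];R=f['R'];t=f['t'];v,u=np.mgrid[:384,:512];z=f['depth']
    return (np.stack([(u-K[0,2])/K[0,0]*z,(v-K[1,2])/K[1,1]*z,z],-1)-t)@R
E
python3 - <<'E'
from h import *
f=ld('top');P=cloud(f);im=f['frame'].astype(int);b,g,r=im[...,0],im[...,1],im[...,2]
Z=P[...,2]
sl=np.zeros(Z.shape,bool);sl[185:208,165:215]=1
m=sl&(Z>.2)
ys,xs=np.where(m)
w=m&(r-b>40)
print('wood px',np.where(w)[1].min(),np.where(w)[1].max(),'n',w.sum())
p=P[w];print('wood z',np.percentile(p[:,2],[5,50,95]),'mean',p.mean(0),'y',p[:,1].min(),p[:,1].max())
q=P[m&(Z>np.percentile(p[:,2],95)-.03)]; 
vx,vy,x0,y0=cv2.fitLine(p[:,:2].astype(np.float32),cv2.DIST_HUBER,0,.01,.01).ravel();print('dir',vx,vy,np.arctan2(vy,vx)*57.3,x0,y0)
# dripper rim
s=np.zeros(Z.shape,bool);s[200:255,205:262]=1
d=s&(Z>.19)&(g>150)
c=max(cv2.findContours(d.astype(np.uint8),0,1)[0],key=cv2.contourArea);print('drip ell',cv2.fitEllipse(c));e=cv2.fitEllipse(c)
dz=np.percentile(Z[d],[10,50,90,98]);print('drip z',dz)
print('drip c',onplane(f,e[0],dz[3]))
# hub
s[:]=0;s[180:208,215:242]=1
h=s&(Z>.2)&(r<90);print('hub z',np.percentile(Z[h],[5,50,95]),P[h].mean(0))
# bystanders
for n,(u,v) in dict(timer=(174,211),spice=(195,168),sugar=(313,180)).items(): print(n,P[v,u])
E
```

```text
wood px 172 204 n 248
wood z [0.2482209 0.2529414 0.256695 ] mean [0.47528904 0.15563685 0.25697426] y 0.004074431661868136 0.19288197877388394
dir 0.07283688 -0.99734384 -85.82938 0.4747721 0.1570149
drip ell ((232.66015625, 225.95028686523438), (40.96686553955078, 41.40193557739258), 65.33760833740234)
drip z [0.21062251 0.23522365 0.24598737 0.24861491]
drip c [[0.40469001 0.05191513 0.24861491]]
hub z [0.24065265 0.25768986 0.26464602] [0.47648308 0.06538793 0.29111639]
timer [0.44306311 0.22229413 0.05451264]
spice [0.55623076 0.16039842 0.10413824]
sugar [ 0.52934695 -0.15515673  0.08365147]
```

```bash
python3 - <<'E'
from h import *
f=ld('top');im=cv2.resize(f['frame'][150:262,150:270],None,fx=6,fy=5.3,interpolation=2);cv2.imwrite('pics/c.png',im)
b,g,r=[f['frame'][...,i].astype(int) for i in range(3)]
m=np.zeros(b.shape,np.uint8);m[186:206,165:207]=((r-b>35)&(r<190))[186:206,165:207]
c=max(cv2.findContours(m,0,1)[0],key=cv2.contourArea);e=cv2.minAreaRect(c);print(e)
bx=cv2.boxPoints(e);print(onplane(f,bx,.247).round(4).tolist(),onplane(f,e[0],.247))
m2=np.zeros(b.shape,np.uint8);m2[170:262,200:272]=((r-b>45)&(r<190)&(f['depth']>1.2))[170:262,200:272]
c=np.vstack([k for k in cv2.findContours(m2,0,1)[0] if cv2.contourArea(k)>15]);e=cv2.minAreaRect(c);print('base',e);print(onplane(f,cv2.boxPoints(e),.012).round(4).tolist(),onplane(f,e[0],.012))
E
```

```text
((188.0, 195.0), (8.0, 32.0), 90.0)
[[0.4843, 0.1941, 0.247], [0.485, 0.1197, 0.247], [0.4664, 0.1194, 0.247], [0.4657, 0.1937, 0.247]] [[0.47535941 0.15669642 0.247     ]]
base ((234.32186889648438, 215.57717895507812), (67.64647674560547, 44.91101837158203), 78.46537780761719)
[[0.5136, 0.1414, 0.012], [0.5405, 0.0163, 0.012], [0.353, -0.0238, 0.012], [0.3266, 0.1, 0.012]] [[0.43292248 0.05841543 0.012     ]]
```

View pics/c.png

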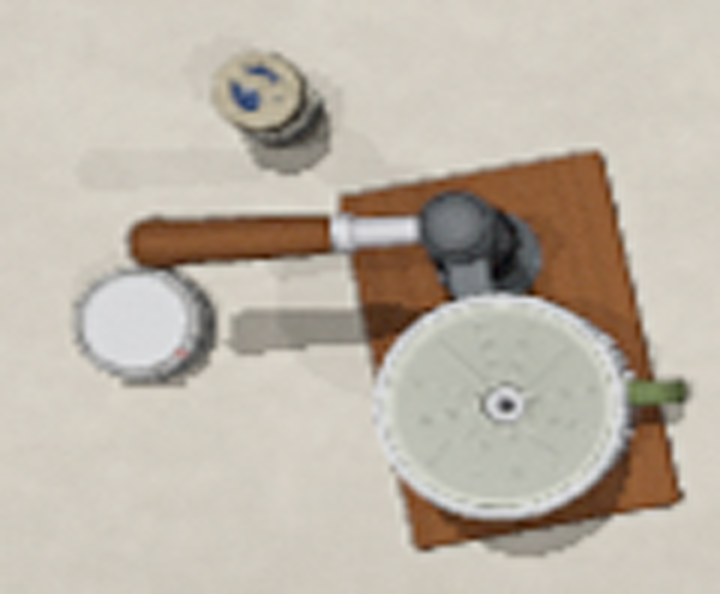

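The bar's grip point is near (0.474, 0.156, 0.246), with the bar at about 93.5° in world yaw. The axis is near (0.479, 0.068). I'll approach to above it first.

apply_moves([
  {"gripper": 0,"x": 0,"y": 0,"z": 0.04,"spin": 0},
  {"gripper": 0,"x": 0,"y": 0,"z": 0.08,"spin": -0.12},
  {"gripper": 0,"x": 0,"y": 0,"z": 0.107,"spin": -0.24},
  {"gripper": 0,"x": 0.187,"y": -0.482,"z": 0.107,"spin": -1.087},
  {"gripper": 0,"x": 0.187,"y": -0.482,"z": 0.107,"spin": -1.087},
  {"gripper": 0,"x": 0.187,"y": -0.482,"z": 0.107,"spin": -1.087},
  {"gripper": 0,"x": 0.187,"y": -0.482,"z": 0.107,"spin": -1.087},
  {"gripper": 0,"x": 0.187,"y": -0.482,"z": 0.107,"spin": -1.087},
  {"gripper": 0,"x": 0.187,"y": -0.482,"z": 0.107,"spin": -1.087},
  {"gripper": 0,"x": 0.187,"y": -0.482,"z": 0.107,"spin": -1.087},
  {"gripper": 0,"x": 0.187,"y": -0.482,"z": 0.107,"spin": -1.087},
  {"gripper": 0,"x": 0.187,"y": -0.482,"z": 0.107,"spin": -1.087},
  {"gripper": 0,"x": 0.187,"y": -0.482,"z": 0.107,"spin": -1.087},
  {"gripper": 0,"x": 0.187,"y": -0.482,"z": 0.107,"spin": -1.087},
  {"gripper": 0,"x": 0.187,"y": -0.482,"z": 0.107,"spin": -1.087},
  {"gripper": 0,"x": 0.187,"y": -0.482,"z": 0.107,"spin": -1.087},
  {"gripper": 0,"x": 0.187,"y": -0.482,"z": 0.107,"spin": -1.087},
  {"gripper": 0,"x": 0.187,"y": -0.482,"z": 0.107,"spin": -1.087},
  {"gripper": 0,"x": 0.187,"y": -0.482,"z": 0.107,"spin": -1.087},
  {"gripper": 0,"x": 0.187,"y": -0.482,"z": 0.107,"spin": -1.087},
])

```text
clock: 1.77
eef_pos: [0.4739, 0.1572, 0.3208]
tcp_rot: [[-0.062, 0.998, -0.0], [0.998, 0.062, 0.0], [0.0, -0.0, -1.0]]
contact_force: [0.3, 0.8, 0.1]
width: 1.002
grip_force: 0.0
```

```bash
python3 - <<'E'
from bench import bot
from h import *
o=bot.get_obs();print(o['clock'],o['eef_pos'],o['contact_force'],o['wrist_torque']);print(np.round(o['tcp_rot'],3).tolist(),o['q'])
f=bot.grab_frame('wrist');np.savez('wrist.npz',**f);cv2.imwrite('pics/w.png',f['frame'])
E
```

```text
1.7667 [0.47387599 0.15718731 0.32081023] [0.25164289 0.79925451 0.13572076] [-0.10980146  0.04419976  0.00992703]
[[-0.062, 0.998, -0.0], [0.998, 0.062, 0.0], [0.0, -0.0, -1.0]] [ 1.56728835e+01 -4.05401849e+00  1.17466478e+02  6.48179481e-03
  6.66023174e+01  1.21139126e+01]
```

View pics/w.png

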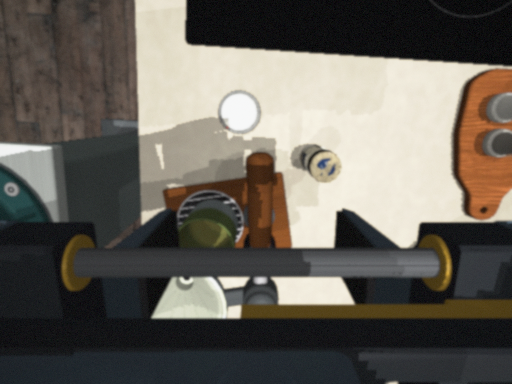

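The wrist view shows the wooden bar (columns 247–272, rows 155–245) straight and centred between the fingers at (175, 340). I'll descend and close.

apply_moves([
  {"gripper": 0,"x": 0,"y": 0,"z": -0.03,"spin": 0},
  {"gripper": 0,"x": 0,"y": 0,"z": -0.06,"spin": 0},
  {"gripper": 0,"x": 0,"y": 0,"z": -0.08,"spin": 0},
  {"gripper": 0,"x": 0,"y": 0,"z": -0.094,"spin": 0},
  {"gripper": 0,"x": 0,"y": 0,"z": -0.094,"spin": 0},
  {"gripper": 0.5,"x": 0,"y": 0,"z": -0.094,"spin": 0},
  {"gripper": 0.9,"x": 0,"y": 0,"z": -0.094,"spin": 0},
  {"gripper": 0.9,"x": 0,"y": 0,"z": -0.094,"spin": 0},
  {"gripper": 0.9,"x": 0,"y": 0,"z": -0.094,"spin": 0},
  {"gripper": 0.9,"x": 0,"y": 0,"z": -0.094,"spin": 0},
  {"gripper": 0.9,"x": 0,"y": 0,"z": -0.094,"spin": 0},
  {"gripper": 0.9,"x": 0,"y": 0,"z": -0.094,"spin": 0},
])

```text
clock: 2.82
eef_pos: [0.4743, 0.1564, 0.2272]
tcp_rot: [[-0.061, 0.998, 0.0], [0.998, 0.061, 0.0], [0.0, 0.0, -1.0]]
contact_force: [1.2, -0.3, -0.5]
width: 0.522
grip_force: 0.0
```

```bash
cat > s.py <<'E'
from bench import bot
import numpy as np
A=np.array([.479,.068])
def st():
    o=bot.get_obs();F=np.array(o['contact_force']);M=np.array(o['wrist_torque']);p=np.array(o['eef_pos'])
    r=p[:2]-A;u=r/np.hypot(*r);t=np.array([-u[1],u[0]])
    print('t',round(o['clock'],2),'p',p.round(4),'w',round(o['width'],3),'grip',round(o['grip_force'],1),'F',F.round(2),'M',M.round(3))
    print('r',np.hypot(*r).round(4),'ang',np.arctan2(r[1],r[0]).round(4),'Frad',(F[:2]@u).round(2),'Ftan',(F[:2]@t).round(2),'torque on tool about axis',(r[0]*F[1]-r[1]*F[0]+M[2]).round(3),'yaw y',np.arctan2(o['tcp_rot'][1][1],o['tcp_rot'][0][1]).round(4))
st()
E
python3 s.py
```

```text
t 2.82 p [0.4743 0.1564 0.2272] w 0.522 grip 0.0 F [ 1.17 -0.32 -0.46] M [-0.079  0.073  0.02 ]
r 0.0885 ang 1.6238 Frad -0.38 Ftan -1.15 torque on tool about axis -0.081 yaw y 0.061
```

Still closing (0.52 open), so I'll give it time.

apply_moves([
  {"gripper": 1,"x": 0,"y": 0,"z": 0,"spin": 0},
  {"gripper": 1,"x": 0,"y": 0,"z": 0,"spin": 0},
  {"gripper": 1,"x": 0,"y": 0,"z": 0,"spin": 0},
  {"gripper": 1,"x": 0,"y": 0,"z": 0,"spin": 0},
  {"gripper": 1,"x": 0,"y": 0,"z": 0,"spin": 0},
  {"gripper": 1,"x": 0,"y": 0,"z": 0,"spin": 0},
  {"gripper": 1,"x": 0,"y": 0,"z": 0,"spin": 0},
  {"gripper": 1,"x": 0,"y": 0,"z": 0,"spin": 0},
  {"gripper": 1,"x": 0,"y": 0,"z": 0,"spin": 0},
  {"gripper": 1,"x": 0,"y": 0,"z": 0,"spin": 0},
])

```text
clock: 3.65
eef_pos: [0.4747, 0.1565, 0.227]
tcp_rot: [[-0.062, 0.998, 0.001], [0.998, 0.062, 0.0], [-0.0, 0.001, -1.0]]
contact_force: [5.6, 1.9, -3.4]
width: 0.235
grip_force: 30.0
```

```bash
python3 s.py
```

```text
t 3.65 p [0.4747 0.1565 0.227 ] w 0.235 grip 30.0 F [ 5.64  1.86 -3.44] M [ 0.35  -0.801  0.787]
r 0.0886 ang 1.6196 Frad 1.58 Ftan -5.72 torque on tool about axis 0.28 yaw y 0.062
```

apply_moves([
  {"gripper": 1,"x": -0.0022,"y": -0.0001,"z": 0,"spin": 0.025},
  {"gripper": 1,"x": -0.0044,"y": -0.0003,"z": 0,"spin": 0.05},
  {"gripper": 1,"x": -0.0066,"y": -0.0006,"z": 0,"spin": 0.075},
  {"gripper": 1,"x": -0.0088,"y": -0.0009,"z": 0,"spin": 0.1},
  {"gripper": 1,"x": -0.0131,"y": -0.0017,"z": 0,"spin": 0.15},
  {"gripper": 1,"x": -0.0174,"y": -0.0027,"z": 0,"spin": 0.2},
  {"gripper": 1,"x": -0.0174,"y": -0.0027,"z": 0,"spin": 0.2},
  {"gripper": 1,"x": -0.0174,"y": -0.0027,"z": 0,"spin": 0.2},
])

```text
clock: 4.32
eef_pos: [0.4574, 0.1531, 0.227]
tcp_rot: [[-0.26, 0.966, 0.002], [0.966, 0.26, -0.001], [-0.002, 0.001, -1.0]]
contact_force: [7.4, -5.8, -3.7]
width: 0.235
grip_force: 30.2
```

```bash
python3 s.py
```

```text
t 4.32 p [0.4574 0.1531 0.227 ] w 0.235 grip 30.2 F [ 7.35 -5.79 -3.71] M [-0.944 -1.095  0.877]
r 0.0878 ang 1.8198 Frad -7.42 Ftan -5.7 torque on tool about axis 0.376 yaw y 0.2626
```

apply_moves([
  {"gripper": 1,"x": -0.0042,"y": -0.0013,"z": 0,"spin": 0.05},
  {"gripper": 1,"x": -0.0084,"y": -0.0028,"z": 0,"spin": 0.1},
  {"gripper": 1,"x": -0.0124,"y": -0.0046,"z": 0,"spin": 0.15},
  {"gripper": 1,"x": -0.0164,"y": -0.0064,"z": 0,"spin": 0.2},
  {"gripper": 1,"x": -0.0203,"y": -0.0085,"z": 0,"spin": 0.25},
  {"gripper": 1,"x": -0.0241,"y": -0.0107,"z": 0,"spin": 0.3},
  {"gripper": 1,"x": -0.0277,"y": -0.0132,"z": 0,"spin": 0.35},
  {"gripper": 1,"x": -0.0312,"y": -0.0159,"z": 0,"spin": 0.4},
  {"gripper": 1,"x": -0.0312,"y": -0.0159,"z": 0,"spin": 0.4},
  {"gripper": 1,"x": -0.0312,"y": -0.0159,"z": 0,"spin": 0.4},
])

```text
clock: 5.15
eef_pos: [0.4271, 0.1367, 0.2271]
tcp_rot: [[-0.615, 0.788, 0.004], [0.788, 0.615, -0.002], [-0.004, 0.002, -1.0]]
contact_force: [17.5, -11.8, -10.6]
width: 0.234
grip_force: 30.2
```

```bash
python3 s.py
```

```text
t 5.15 p [0.4271 0.1367 0.2271] w 0.234 grip 30.2 F [ 17.52 -11.79 -10.63] M [-2.055 -2.614  0.962]
r 0.0861 ang 2.2179 Frad -19.97 Ftan -6.87 torque on tool about axis 0.371 yaw y 0.663
```

apply_moves([
  {"gripper": 1,"x": 0.0012,"y": -0.0016,"z": 0,"spin": 0},
  {"gripper": 1,"x": -0.002,"y": -0.005,"z": 0,"spin": 0.05},
  {"gripper": 1,"x": -0.005,"y": -0.0082,"z": 0,"spin": 0.1},
  {"gripper": 1,"x": -0.0077,"y": -0.0114,"z": 0,"spin": 0.15},
  {"gripper": 1,"x": -0.0077,"y": -0.0114,"z": 0,"spin": 0.15},
  {"gripper": 1,"x": -0.0077,"y": -0.0114,"z": 0,"spin": 0.15},
])

```text
clock: 5.65
eef_pos: [0.4177, 0.1272, 0.227]
tcp_rot: [[-0.726, 0.688, -0.0], [0.688, 0.726, 0.002], [0.001, 0.001, -1.0]]
contact_force: [-1.4, 12.0, 0.1]
width: 0.238
grip_force: 30.5
```

```bash
python3 s.py
```

```text
t 5.65 p [0.4177 0.1272 0.227 ] w 0.238 grip 30.5 F [-1.42 11.97  0.1 ] M [2.023 0.375 1.094]
r 0.0852 ang 2.3742 Frad 9.33 Ftan -7.63 torque on tool about axis 0.444 yaw y 0.812
```

apply_moves([
  {"gripper": 1,"x": -0.0007,"y": 0.0006,"z": 0,"spin": 0.03},
  {"gripper": 1,"x": -0.0035,"y": -0.0028,"z": 0,"spin": 0.08},
  {"gripper": 1,"x": -0.0063,"y": -0.0062,"z": 0,"spin": 0.13},
  {"gripper": 1,"x": -0.0063,"y": -0.0062,"z": 0,"spin": 0.13},
  {"gripper": 1,"x": -0.0063,"y": -0.0062,"z": 0,"spin": 0.13},
  {"gripper": 1,"x": -0.0063,"y": -0.0062,"z": 0,"spin": 0.13},
])

```text
clock: 6.15
eef_pos: [0.412, 0.1201, 0.227]
tcp_rot: [[-0.809, 0.588, 0.001], [0.588, 0.809, -0.0], [-0.001, 0.0, -1.0]]
contact_force: [4.5, -0.8, -2.5]
width: 0.231
grip_force: 30.0
```

```bash
sed -i 's/.479,.068/.4824,.0689/' s.py; python3 s.py
```

```text
t 6.15 p [0.412  0.1201 0.227 ] w 0.231 grip 30.0 F [ 4.55 -0.84 -2.49] M [ 0.047 -0.792  0.658]
r 0.0871 ang 2.5126 Frad -4.17 Ftan -2.0 torque on tool about axis 0.484 yaw y 0.9417
```

apply_moves([
  {"gripper": 1,"x": 0,"y": 0,"z": -0.003,"spin": 0},
  {"gripper": 1,"x": 0,"y": 0,"z": -0.008,"spin": 0},
  {"gripper": 1,"x": 0,"y": 0,"z": -0.014,"spin": 0},
  {"gripper": 1,"x": 0,"y": 0,"z": -0.02,"spin": 0},
  {"gripper": 1,"x": 0,"y": 0,"z": -0.026,"spin": 0},
  {"gripper": 1,"x": 0,"y": 0,"z": -0.032,"spin": 0},
  {"gripper": 1,"x": 0,"y": 0,"z": -0.038,"spin": 0},
  {"gripper": 1,"x": 0,"y": 0,"z": -0.044,"spin": 0},
  {"gripper": 1,"x": 0,"y": 0,"z": -0.05,"spin": 0},
  {"gripper": 1,"x": 0,"y": 0,"z": -0.05,"spin": 0},
  {"gripper": 1,"x": 0,"y": 0,"z": -0.05,"spin": 0},
])

```text
clock: 7.07
eef_pos: [0.4122, 0.1204, 0.1765]
tcp_rot: [[-0.808, 0.589, 0.001], [0.589, 0.808, 0.001], [-0.001, 0.001, -1.0]]
contact_force: [11.4, 5.3, -16.3]
width: 0.226
grip_force: 29.9
```

```bash
python3 s.py; python3 - <<'E'
from bench import bot
from h import *
ims=[]
for n in("scene","top"):
    f=bot.grab_frame(n);np.savez(n+'2.npz',**f);ims.append(f['frame'])
a=cv2.resize(ims[0][110:260,150:280],(520,600),interpolation=2)
cv2.imwrite('pics/s2.png',a)
E
```

```text
t 7.07 p [0.4122 0.1204 0.1765] w 0.226 grip 29.9 F [ 11.41   5.33 -16.29] M [ 0.807 -1.722  0.529]
r 0.0871 ang 2.5083 Frad -6.04 Ftan -11.05 torque on tool about axis -0.433 yaw y 0.9414
```

View pics/s2.png

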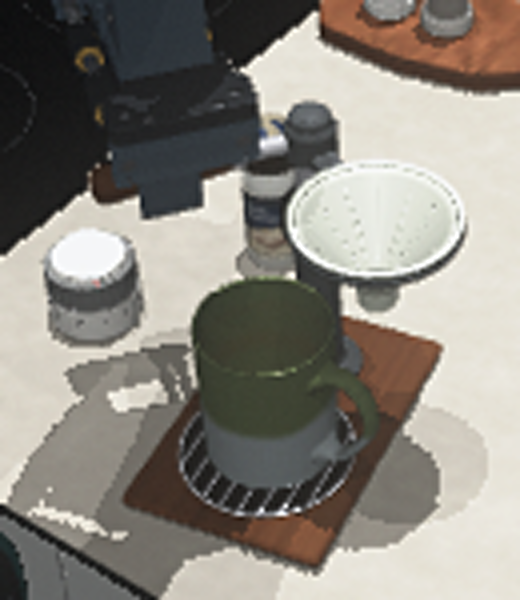

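The post is down with the handle still gripped. The dripper, at crop (377,220), has swung clear of the mug. I'll measure the dripper rim and hub heights before and after the slide, plus the mug's rim.

```bash
python3 - <<'E'
from h import *
for n in('top','top2','scene','scene2'):
    f=ld(n);P=cloud(f);b,g,r=[f['frame'][...,i].astype(int) for i in range(3)];Z=P[...,2]
    d=np.hypot(P[...,0]-.4824,P[...,1]-.0689)
    near=(Z>.15)&(Z<.35)
    rim=near&(g>140)&(abs(r-b)<45)&(d<.14)&(P[...,1]<.11)
    hub=near&(d<.014)
    print(n,'rim',rim.sum(),np.percentile(Z[rim],[90,95,98,99.5]).round(4),'hub',hub.sum(),np.percentile(Z[hub],[50,90,98]).round(4))
    k=(Z>.07)&(Z<.15)&(g-b>8)&(g-r>3)&(d<.16)
    if k.sum()>20: print('mug green',k.sum(),np.percentile(Z[k],[50,95,98]).round(4),P[k&(Z>np.percentile(Z[k],80))].mean(0).round(4))
    m=rim.astype(np.uint8);c=max(cv2.findContours(m,0,1)[0],key=cv2.contourArea);e=cv2.fitEllipse(cv2.convexHull(c));print('  ell',np.round(e[0],1),np.round(e[1],1),onplane(f,e[0],np.percentile(Z[rim],98)).round(4))
E
```

```text
top rim 1437 [0.2467 0.2482 0.25   0.2525] hub 119 [0.2619 0.2659 0.2678]
mug green 40 [0.0996 0.104  0.1043] [ 0.411  -0.0034  0.1034]
  ell [232.7 225.9] [41.7 42. ] [[0.4047 0.0518 0.25  ]]
top2 rim 1220 [0.1956 0.1968 0.1982 0.2001] hub 107 [0.2119 0.2149 0.217 ]
mug green 32 [0.1125 0.1165 0.1265] [0.4122 0.0338 0.1197]
  ell [255.9 208.7] [39.9 39.9] [[ 0.4467 -0.0017  0.1982]]
scene rim 1109 [0.2461 0.2469 0.2484 0.251 ] hub 169 [0.2557 0.2642 0.2651]
mug green 498 [0.0997 0.1139 0.1151] [0.4093 0.0476 0.113 ]
  ell [210.3 147.2] [29.2 46.3] [[0.401  0.0486 0.2484]]
scene2 rim 1076 [0.1956 0.1966 0.1977 0.2032] hub 124 [0.2081 0.2134 0.2141]
mug green 689 [0.0998 0.1133 0.1148] [0.409  0.0511 0.1138]
  ell [243.5 164.2] [29.6 44.6] [[ 0.4434 -0.0047  0.1977]]
```

apply_moves([
  {"gripper": 1,"x": 0,"y": 0,"z": -0.002,"spin": 0},
  {"gripper": 1,"x": 0,"y": 0,"z": -0.004,"spin": 0},
  {"gripper": 1,"x": 0,"y": 0,"z": -0.0055,"spin": 0},
  {"gripper": 1,"x": 0,"y": 0,"z": -0.0055,"spin": 0},
  {"gripper": 1,"x": 0,"y": 0,"z": -0.0055,"spin": 0},
])

```text
clock: 7.58
eef_pos: [0.4122, 0.1204, 0.1718]
tcp_rot: [[-0.808, 0.589, 0.001], [0.589, 0.808, 0.0], [-0.001, 0.001, -1.0]]
contact_force: [3.9, 4.6, 0.5]
width: 0.232
grip_force: 29.9
```

```bash
cat > arc.py <<'E'
import numpy as np,sys
A=np.array([.4824,.0689]);p0=np.array([float(sys.argv[1]),float(sys.argv[2])]);rho=.0872
a0=np.arctan2(*(p0-A)[::-1]);
for d in map(float,sys.argv[3:]): print(d,(A+rho*np.array([np.cos(a0+d),np.sin(a0+d)])-p0).round(4))
E
python3 s.py; python3 arc.py .412 .120 0 -.05 -.1 -.15 -.2 -.25 -.3 -.35 -.4 -.45 -.5 -.55 -.6
```

```text
t 7.58 p [0.4122 0.1204 0.1718] w 0.232 grip 29.9 F [3.89 4.65 0.51] M [ 0.593 -0.604  0.501]
r 0.0871 ang 2.5082 Frad -0.38 Ftan -6.05 torque on tool about axis -0.026 yaw y 0.9413
0.0 [-0.0002  0.0001]
-0.05 [0.0025 0.0036]
-0.1 [0.0053 0.0069]
-0.15 [0.0083 0.0101]
-0.2 [0.0114 0.0131]
-0.25 [0.0147 0.016 ]
-0.3 [0.0181 0.0187]
-0.35 [0.0217 0.0212]
-0.4 [0.0253 0.0236]
-0.45 [0.0291 0.0257]
-0.5 [0.033  0.0277]
-0.55 [0.037  0.0295]
-0.6 [0.0411 0.031 ]
```

apply_moves([
  {"gripper": 1,"x": 0.0025,"y": 0.0036,"z": -0.0005,"spin": -0.05},
  {"gripper": 1,"x": 0.0053,"y": 0.0069,"z": -0.0005,"spin": -0.1},
  {"gripper": 1,"x": 0.0083,"y": 0.0101,"z": -0.0005,"spin": -0.15},
  {"gripper": 1,"x": 0.0114,"y": 0.0131,"z": -0.0005,"spin": -0.2},
  {"gripper": 1,"x": 0.0147,"y": 0.016,"z": -0.0005,"spin": -0.25},
  {"gripper": 1,"x": 0.0181,"y": 0.0187,"z": -0.0005,"spin": -0.3},
  {"gripper": 1,"x": 0.0181,"y": 0.0187,"z": -0.0005,"spin": -0.3},
  {"gripper": 1,"x": 0.0181,"y": 0.0187,"z": -0.0005,"spin": -0.3},
])

```text
clock: 8.25
eef_pos: [0.4307, 0.1394, 0.1715]
tcp_rot: [[-0.598, 0.801, 0.002], [0.801, 0.598, 0.001], [-0.0, 0.002, -1.0]]
contact_force: [4.1, 5.8, 4.1]
width: 0.223
grip_force: 29.9
```

```bash
python3 s.py; python3 arc.py .43 .1388 -.05 -.1 -.15 -.2 -.25 -.3 -.35 -.4 -.45 -.5 -.55 -.6
```

```text
t 8.25 p [0.4307 0.1394 0.1715] w 0.223 grip 29.9 F [4.07 5.8  4.08] M [ 0.884 -0.63   0.194]
r 0.0875 ang 2.2038 Frad 2.27 Ftan -6.71 torque on tool about axis -0.393 yaw y 0.6413
-0.05 [0.0036 0.0024]
-0.1 [0.0073 0.0047]
-0.15 [0.0111 0.0069]
-0.2 [0.015  0.0089]
-0.25 [0.019  0.0106]
-0.3 [0.0231 0.0122]
-0.35 [0.0272 0.0136]
-0.4 [0.0314 0.0147]
-0.45 [0.0357 0.0157]
-0.5 [0.0399 0.0164]
-0.55 [0.0443 0.0169]
-0.6 [0.0486 0.0172]
```

apply_moves([
  {"gripper": 1,"x": 0.0036,"y": 0.0024,"z": -0.0005,"spin": -0.05},
  {"gripper": 1,"x": 0.0054,"y": 0.0035,"z": -0.0005,"spin": -0.075},
  {"gripper": 1,"x": 0.0073,"y": 0.0047,"z": -0.0005,"spin": -0.1},
  {"gripper": 1,"x": 0.0073,"y": 0.0047,"z": -0.0005,"spin": -0.1},
  {"gripper": 1,"x": 0.0073,"y": 0.0047,"z": -0.0005,"spin": -0.1},
  {"gripper": 1,"x": 0.0073,"y": 0.0047,"z": -0.0005,"spin": -0.1},
])

```text
clock: 8.75
eef_pos: [0.4376, 0.1441, 0.1708]
tcp_rot: [[-0.516, 0.857, 0.001], [0.857, 0.516, 0.001], [0.0, 0.002, -1.0]]
contact_force: [3.7, 8.0, 2.4]
width: 0.228
grip_force: 29.9
```

```bash
python3 s.py
```

```text
t 8.75 p [0.4376 0.1441 0.1708] w 0.228 grip 29.9 F [3.65 8.   2.37] M [ 1.286 -0.355  0.356]
r 0.0876 ang 2.1083 Frad 5.0 Ftan -7.23 torque on tool about axis -0.277 yaw y 0.5417
```

apply_moves([
  {"gripper": 1,"x": 0.0019,"y": 0.0011,"z": 0,"spin": -0.025},
  {"gripper": 1,"x": 0.0038,"y": 0.0022,"z": 0,"spin": -0.05},
  {"gripper": 1,"x": 0.0058,"y": 0.0032,"z": 0,"spin": -0.075},
  {"gripper": 1,"x": 0.0077,"y": 0.0042,"z": 0,"spin": -0.1},
  {"gripper": 1,"x": 0.0077,"y": 0.0042,"z": 0,"spin": -0.1},
  {"gripper": 1,"x": 0.0077,"y": 0.0042,"z": 0,"spin": -0.1},
  {"gripper": 1,"x": 0.0077,"y": 0.0042,"z": 0,"spin": -0.1},
])

```text
clock: 9.33
eef_pos: [0.4452, 0.1483, 0.1708]
tcp_rot: [[-0.428, 0.904, 0.001], [0.904, 0.428, 0.001], [0.001, 0.001, -1.0]]
contact_force: [2.5, 7.6, 1.8]
width: 0.228
grip_force: 29.9
```

```bash
python3 s.py;python3 arc.py .4457 .1481 -.03 -.06 -.1 -.15 -.2 -.25 -.3 -.35 -.4 -.45 -.5 -.55 -.6
```

```text
t 9.33 p [0.4452 0.1483 0.1708] w 0.228 grip 29.9 F [2.45 7.61 1.8 ] M [ 1.287 -0.329  0.299]
r 0.0877 ang 2.0092 Frad 5.85 Ftan -5.45 torque on tool about axis -0.179 yaw y 0.4418
-0.03 [0.0024 0.001 ]
-0.06 [0.0048 0.002 ]
-0.1 [0.0081 0.0032]
-0.15 [0.0123 0.0045]
-0.2 [0.0165 0.0056]
-0.25 [0.0208 0.0065]
-0.3 [0.0251 0.0072]
-0.35 [0.0294 0.0077]
-0.4 [0.0337 0.0079]
-0.45 [0.0381 0.008 ]
-0.5 [0.0425 0.0078]
-0.55 [0.0468 0.0074]
-0.6 [0.0511 0.0068]
```

apply_moves([
  {"gripper": 1,"x": 0.0024,"y": 0.001,"z": 0,"spin": -0.03},
  {"gripper": 1,"x": 0.0048,"y": 0.002,"z": 0,"spin": -0.06},
  {"gripper": 1,"x": 0.0081,"y": 0.0032,"z": 0,"spin": -0.1},
  {"gripper": 1,"x": 0.0081,"y": 0.0032,"z": 0,"spin": -0.1},
  {"gripper": 1,"x": 0.0081,"y": 0.0032,"z": 0,"spin": -0.1},
  {"gripper": 1,"x": 0.0081,"y": 0.0032,"z": 0,"spin": -0.1},
])

```text
clock: 9.83
eef_pos: [0.4534, 0.1517, 0.1708]
tcp_rot: [[-0.335, 0.942, 0.001], [0.942, 0.335, 0.002], [0.001, 0.002, -1.0]]
contact_force: [4.0, 9.9, 0.1]
width: 0.227
grip_force: 29.9
```

```bash
python3 s.py
```

```text
t 9.83 p [0.4534 0.1517 0.1708] w 0.227 grip 29.9 F [4.02 9.92 0.14] M [ 1.608 -0.523  0.183]
r 0.0877 ang 1.9074 Frad 8.04 Ftan -7.07 torque on tool about axis -0.437 yaw y 0.3414
```

apply_moves([
  {"gripper": 1,"x": 0.0021,"y": 0.0007,"z": 0,"spin": -0.025},
  {"gripper": 1,"x": 0.0042,"y": 0.0013,"z": 0,"spin": -0.05},
  {"gripper": 1,"x": 0.0042,"y": 0.0013,"z": 0,"spin": -0.05},
  {"gripper": 1,"x": 0.0042,"y": 0.0013,"z": 0,"spin": -0.05},
  {"gripper": 1,"x": 0.0042,"y": 0.0013,"z": 0,"spin": -0.05},
])

```text
clock: 10.25
eef_pos: [0.4573, 0.153, 0.1707]
tcp_rot: [[-0.287, 0.958, 0.001], [0.958, 0.287, 0.002], [0.001, 0.001, -1.0]]
contact_force: [2.6, 10.5, 0.8]
width: 0.226
grip_force: 29.9
```

```bash
python3 s.py
```

```text
t 10.25 p [0.4573 0.153  0.1707] w 0.226 grip 29.9 F [ 2.6  10.5   0.76] M [ 1.815 -0.241  0.262]
r 0.0878 ang 1.8603 Frad 9.32 Ftan -5.49 torque on tool about axis -0.219 yaw y 0.2915
```

apply_moves([
  {"gripper": 1,"x": -0.0002,"y": 0.0008,"z": 0,"spin": 0},
  {"gripper": 1,"x": -0.0002,"y": 0.0008,"z": 0,"spin": 0},
  {"gripper": 1,"x": -0.0002,"y": 0.0008,"z": 0,"spin": 0},
  {"gripper": 1,"x": -0.0002,"y": 0.0008,"z": 0,"spin": 0},
  {"gripper": 1,"x": -0.0002,"y": 0.0008,"z": 0,"spin": 0},
  {"gripper": 1,"x": -0.0002,"y": 0.0008,"z": 0,"spin": 0},
  {"gripper": 1,"x": -0.0002,"y": 0.0008,"z": 0,"spin": 0},
  {"gripper": 1,"x": -0.0002,"y": 0.0008,"z": 0,"spin": 0},
])

```text
clock: 10.92
eef_pos: [0.4573, 0.1531, 0.1707]
tcp_rot: [[-0.288, 0.958, 0.001], [0.958, 0.288, 0.0], [-0.0, 0.001, -1.0]]
contact_force: [4.6, 1.7, 1.8]
width: 0.229
grip_force: 29.9
```

```bash
python3 s.py
```

```text
t 10.92 p [0.4573 0.1531 0.1707] w 0.229 grip 29.9 F [4.65 1.69 1.82] M [ 0.129 -0.74   0.306]
r 0.0878 ang 1.8608 Frad 0.29 Ftan -4.94 torque on tool about axis -0.128 yaw y 0.2917
```

apply_moves([
  {"gripper": 1,"x": 0.0021,"y": 0.0006,"z": 0,"spin": -0.025},
  {"gripper": 1,"x": 0.0043,"y": 0.0011,"z": 0,"spin": -0.05},
  {"gripper": 1,"x": 0.0043,"y": 0.0011,"z": 0,"spin": -0.05},
  {"gripper": 1,"x": 0.0043,"y": 0.0011,"z": 0,"spin": -0.05},
  {"gripper": 1,"x": 0.0043,"y": 0.0011,"z": 0,"spin": -0.05},
  {"gripper": 1,"x": 0.0043,"y": 0.0011,"z": 0,"spin": -0.05},
])

```text
clock: 11.42
eef_pos: [0.4615, 0.1542, 0.1707]
tcp_rot: [[-0.239, 0.971, 0.001], [0.971, 0.239, 0.0], [0.0, 0.001, -1.0]]
contact_force: [4.8, 2.2, 4.2]
width: 0.222
grip_force: 29.9
```

```bash
python3 s.py
```

```text
t 11.42 p [0.4615 0.1542 0.1707] w 0.222 grip 29.9 F [4.81 2.24 4.2 ] M [ 0.324 -0.688  0.301]
r 0.0879 ang 1.8113 Frad 1.03 Ftan -5.2 torque on tool about axis -0.157 yaw y 0.2415
```

apply_moves([
  {"gripper": 1,"x": 0.0021,"y": 0.0005,"z": 0,"spin": -0.025},
  {"gripper": 1,"x": 0.0043,"y": 0.0009,"z": 0,"spin": -0.05},
  {"gripper": 1,"x": 0.0043,"y": 0.0009,"z": 0,"spin": -0.05},
  {"gripper": 1,"x": 0.0043,"y": 0.0009,"z": 0,"spin": -0.05},
  {"gripper": 1,"x": 0.0043,"y": 0.0009,"z": 0,"spin": -0.05},
  {"gripper": 1,"x": 0.0043,"y": 0.0009,"z": 0,"spin": -0.05},
])

```text
clock: 11.92
eef_pos: [0.4655, 0.1552, 0.1706]
tcp_rot: [[-0.19, 0.982, 0.0], [0.982, 0.19, 0.0], [0.0, 0.0, -1.0]]
contact_force: [2.0, 2.5, 7.7]
width: 0.226
grip_force: 29.9
```

```bash
python3 s.py
```

```text
t 11.92 p [0.4655 0.1552 0.1706] w 0.226 grip 29.9 F [2.02 2.53 7.68] M [ 0.433 -0.37   0.328]
r 0.0879 ang 1.7641 Frad 2.09 Ftan -2.47 torque on tool about axis 0.111 yaw y 0.1913
```

apply_moves([
  {"gripper": 1,"x": 0.0021,"y": 0.0004,"z": 0,"spin": -0.025},
  {"gripper": 1,"x": 0.0043,"y": 0.0007,"z": 0,"spin": -0.05},
  {"gripper": 1,"x": 0.0043,"y": 0.0007,"z": 0,"spin": -0.05},
  {"gripper": 1,"x": 0.0043,"y": 0.0007,"z": 0,"spin": -0.05},
  {"gripper": 1,"x": 0.0043,"y": 0.0007,"z": 0,"spin": -0.05},
  {"gripper": 1,"x": 0.0043,"y": 0.0007,"z": 0,"spin": -0.05},
])

```text
clock: 12.42
eef_pos: [0.4696, 0.1559, 0.1706]
tcp_rot: [[-0.141, 0.99, -0.0], [0.99, 0.141, 0.0], [0.0, -0.0, -1.0]]
contact_force: [0.2, 4.1, 7.5]
width: 0.231
grip_force: 29.9
```

```bash
python3 s.py
```

```text
t 12.42 p [0.4696 0.1559 0.1706] w 0.231 grip 29.9 F [0.18 4.13 7.51] M [ 0.551 -0.11   0.489]
r 0.088 ang 1.7164 Frad 4.06 Ftan -0.78 torque on tool about axis 0.421 yaw y 0.1414
```

apply_moves([
  {"gripper": 1,"x": 0.0017,"y": 0.0002,"z": 0,"spin": -0.02},
  {"gripper": 1,"x": 0.0035,"y": 0.0004,"z": 0,"spin": -0.04},
  {"gripper": 1,"x": 0.0052,"y": 0.0006,"z": 0,"spin": -0.06},
  {"gripper": 1,"x": 0.0052,"y": 0.0006,"z": 0,"spin": -0.06},
  {"gripper": 1,"x": 0.0052,"y": 0.0006,"z": 0,"spin": -0.06},
  {"gripper": 1,"x": 0.0052,"y": 0.0006,"z": 0,"spin": -0.06},
  {"gripper": 1,"x": 0.0052,"y": 0.0006,"z": 0,"spin": -0.06},
])

```text
clock: 13.0
eef_pos: [0.4745, 0.1565, 0.1706]
tcp_rot: [[-0.081, 0.997, -0.001], [0.997, 0.081, 0.0], [0.0, -0.001, -1.0]]
contact_force: [-2.8, 3.6, 10.6]
width: 0.23
grip_force: 30.0
```

```bash
python3 s.py
```

```text
t 13.0 p [0.4745 0.1565 0.1706] w 0.23 grip 30.0 F [-2.76  3.61 10.62] M [0.676 0.404 0.578]
r 0.088 ang 1.6609 Frad 3.84 Ftan 2.42 torque on tool about axis 0.792 yaw y 0.0815
```

apply_moves([
  {"gripper": 1,"x": 0.0015,"y": 0.0001,"z": 0,"spin": -0.018},
  {"gripper": 1,"x": 0.0031,"y": 0.0002,"z": 0,"spin": -0.035},
  {"gripper": 1,"x": 0.0031,"y": 0.0002,"z": 0,"spin": -0.035},
  {"gripper": 1,"x": 0.0031,"y": 0.0002,"z": 0,"spin": -0.035},
  {"gripper": 1,"x": 0.0031,"y": 0.0002,"z": 0,"spin": -0.035},
  {"gripper": 1,"x": 0.0031,"y": 0.0002,"z": 0,"spin": -0.035},
])

```text
clock: 13.5
eef_pos: [0.4774, 0.1568, 0.1706]
tcp_rot: [[-0.047, 0.999, -0.001], [0.999, 0.047, 0.0], [0.0, -0.001, -1.0]]
contact_force: [-4.9, 4.3, 13.5]
width: 0.23
grip_force: 30.0
```

```bash
python3 s.py
```

```text
t 13.5 p [0.4774 0.1568 0.1706] w 0.23 grip 30.0 F [-4.92  4.27 13.51] M [0.75  0.799 0.671]
r 0.088 ang 1.628 Frad 4.55 Ftan 4.67 torque on tool about axis 1.082 yaw y 0.0466
```

apply_moves([
  {"gripper": 1,"x": 0,"y": 0,"z": 0,"spin": 0},
  {"gripper": 1,"x": 0,"y": 0,"z": 0,"spin": 0},
  {"gripper": 1,"x": 0,"y": 0,"z": 0,"spin": 0},
  {"gripper": 1,"x": 0,"y": 0,"z": 0,"spin": 0},
  {"gripper": 1,"x": 0,"y": 0,"z": 0,"spin": 0},
  {"gripper": 1,"x": 0,"y": 0,"z": 0,"spin": 0},
  {"gripper": 1,"x": 0,"y": 0,"z": 0,"spin": 0},
  {"gripper": 1,"x": 0,"y": 0,"z": 0,"spin": 0},
])

```text
clock: 14.17
eef_pos: [0.4773, 0.1568, 0.1706]
tcp_rot: [[-0.047, 0.999, -0.001], [0.999, 0.047, 0.0], [0.0, -0.001, -1.0]]
contact_force: [-5.3, 5.2, 12.2]
width: 0.228
grip_force: 30.0
```

```bash
python3 s.py
```

```text
t 14.17 p [0.4773 0.1568 0.1706] w 0.228 grip 30.0 F [-5.28  5.19 12.21] M [0.679 0.77  0.634]
r 0.088 ang 1.6283 Frad 5.48 Ftan 4.98 torque on tool about axis 1.072 yaw y 0.0466
```

apply_moves([
  {"gripper": 0.7,"x": 0,"y": 0,"z": 0,"spin": 0},
  {"gripper": 0.6,"x": 0,"y": 0,"z": 0,"spin": 0},
  {"gripper": 0.3,"x": 0,"y": 0,"z": 0,"spin": 0},
  {"gripper": 0.2,"x": 0,"y": 0,"z": 0,"spin": 0},
  {"gripper": 0.2,"x": 0,"y": 0,"z": 0,"spin": 0},
  {"gripper": 0.2,"x": 0,"y": 0,"z": 0,"spin": 0},
  {"gripper": 0.2,"x": 0,"y": 0,"z": 0,"spin": 0},
  {"gripper": 0.2,"x": 0,"y": 0,"z": 0,"spin": 0},
  {"gripper": 0.2,"x": 0,"y": 0,"z": 0,"spin": 0},
  {"gripper": 0.2,"x": 0,"y": 0,"z": 0,"spin": 0},
  {"gripper": 0.2,"x": 0,"y": 0,"z": 0,"spin": 0},
  {"gripper": 0.2,"x": 0,"y": 0,"z": 0,"spin": 0},
])

```text
clock: 15.17
eef_pos: [0.4781, 0.1566, 0.1704]
tcp_rot: [[-0.046, 0.999, 0.0], [0.999, 0.046, 0.0], [0.0, 0.0, -1.0]]
contact_force: [-0.4, -0.5, -0.4]
width: 0.8
grip_force: 0.0
```

```bash
python3 s.py
```

```text
t 15.17 p [0.4781 0.1566 0.1704] w 0.8 grip 0.0 F [-0.37 -0.54 -0.41] M [-0.074  0.022 -0.032]
r 0.0878 ang 1.6203 Frad -0.52 Ftan 0.39 torque on tool about axis 0.003 yaw y 0.046
```

Zero bias confirms the 1.07 N·m reading. I'll retreat upward and check.

apply_moves([
  {"gripper": 0.2,"x": 0,"y": 0,"z": 0.02,"spin": 0},
  {"gripper": 0.2,"x": 0,"y": 0,"z": 0.05,"spin": 0},
  {"gripper": 0.2,"x": 0,"y": 0,"z": 0.09,"spin": 0},
  {"gripper": 0.2,"x": 0,"y": 0,"z": 0.13,"spin": 0},
  {"gripper": 0.2,"x": 0,"y": 0.04,"z": 0.15,"spin": 0},
  {"gripper": 0.2,"x": 0,"y": 0.08,"z": 0.15,"spin": 0},
  {"gripper": 0.2,"x": 0,"y": 0.12,"z": 0.15,"spin": 0},
  {"gripper": 0.2,"x": 0,"y": 0.16,"z": 0.15,"spin": 0},
  {"gripper": 0.2,"x": 0,"y": 0.2,"z": 0.15,"spin": 0},
  {"gripper": 0.2,"x": 0,"y": 0.2,"z": 0.15,"spin": 0},
  {"gripper": 0.2,"x": 0,"y": 0.2,"z": 0.15,"spin": 0},
])

```text
clock: 16.08
eef_pos: [0.4776, 0.358, 0.32]
tcp_rot: [[-0.049, 0.999, -0.001], [0.999, 0.049, -0.0], [-0.0, -0.001, -1.0]]
contact_force: [0.2, -1.1, -0.3]
width: 0.8
grip_force: 0.0
```

```bash
python3 - <<'E'
from bench import bot
from h import *
for n in('scene','top'):
    f=bot.grab_frame(n);np.savez(n+'3.npz',**f);P=cloud(f);b,g,r=[f['frame'][...,i].astype(int) for i in range(3)];Z=P[...,2]
    if n=='scene': cv2.imwrite('pics/s3.png',cv2.resize(f['frame'][110:260,150:280],(520,600),interpolation=2))
    d=np.hypot(P[...,0]-.4824,P[...,1]-.0689);near=(Z>.15)&(Z<.35)
    rim=near&(g>140)&(abs(r-b)<45)&(d<.14)&(P[...,1]<.11);hub=near&(d<.014)
    print(n,np.percentile(Z[rim],[90,95,98]).round(4),'hub',np.percentile(Z[hub],[50,90,98]).round(4))
    c=max(cv2.findContours(rim.astype(np.uint8),0,1)[0],key=cv2.contourArea);e=cv2.fitEllipse(cv2.convexHull(c));print(onplane(f,e[0],np.percentile(Z[rim],98)).round(4))
    k=(Z>.07)&(Z<.15)&(g-b>8)&(g-r>3)&(d<.16);print('mug',np.percentile(Z[k],98).round(4),P[k&(Z>np.percentile(Z[k],80))].mean(0).round(4))
E
```

```text
scene [0.1897 0.1909 0.1925] hub [0.2022 0.2078 0.209 ]
[[0.4034 0.0398 0.1925]]
mug 0.1478 [0.3975 0.0466 0.1247]
top [0.1903 0.1919 0.1935] hub [0.2061 0.2099 0.2107]
[[0.4073 0.0434 0.1935]]
mug 0.1438 [0.4078 0.018  0.122 ]
```

View pics/s3.png

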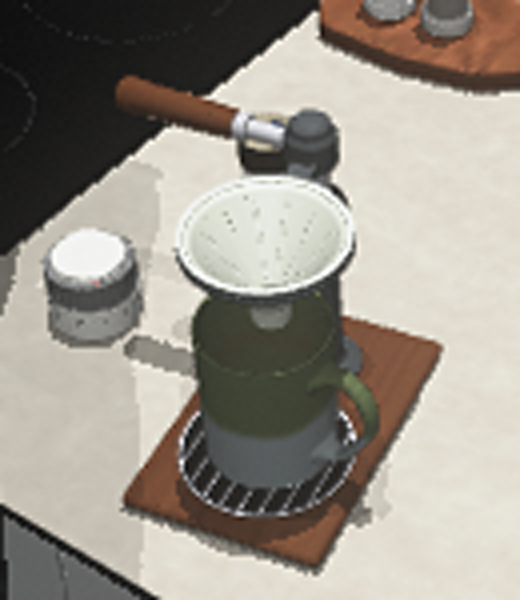

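```bash
python3 - <<'E'
from h import *
A=np.array([.4824,.0689])
for n,zc in(('top',.247),('top3',.190)):
    f=ld(n);P=cloud(f);b,g,r=[f['frame'][...,i].astype(int) for i in range(3)];Z=P[...,2]
    m=(abs(Z-zc)<.025)&(r-b>35)&(P[...,1]>.11)&(P[...,1]<.22)&(abs(P[...,0]-.475)<.05)
    ys,xs=np.where(m);q=onplane(f,np.c_[xs,ys],zc)[:,:2];c=q.mean(0)
    vx,vy,_,_=cv2.fitLine(q.astype(np.float32),cv2.DIST_L2,0,.001,.001).ravel();s=np.sign(vy)
    print(n,len(q),'wood centre',c.round(4),'r',np.hypot(*(c-A)).round(4),'ang',np.arctan2(*(c-A)[::-1]).round(4),'line',np.arctan2(s*vy,s*vx).round(4),'top z',np.percentile(Z[m],95).round(4))
E
```

```text
top 253 wood centre [0.4759 0.1573] r 0.0886 ang 1.644 line 1.6413 top z 0.2566
top3 231 wood centre [0.4662 0.1569] r 0.0895 ang 1.7527 line 1.75 top z 0.2005
```

The picture shows the dripper over the mug, with its outlet at crop (270,312). The handle measures 0.11 rad anticlockwise of where it started and about 0.13 rad back from where I held it. That much spring-back may mean the lock is loose, so I'll grip it again, aligned, and feel for the bite.

apply_moves([
  {"gripper": 0.2,"x": -0.011,"y": -0.04,"z": 0,"spin": 0.06},
  {"gripper": 0.2,"x": -0.011,"y": -0.08,"z": 0,"spin": 0.131},
  {"gripper": 0.2,"x": -0.011,"y": -0.12,"z": 0,"spin": 0.131},
  {"gripper": 0.2,"x": -0.011,"y": -0.16,"z": 0,"spin": 0.131},
  {"gripper": 0.2,"x": -0.011,"y": -0.2015,"z": 0,"spin": 0.131},
  {"gripper": 0.2,"x": -0.011,"y": -0.2015,"z": 0,"spin": 0.131},
  {"gripper": 0.2,"x": -0.011,"y": -0.2015,"z": -0.04,"spin": 0.131},
  {"gripper": 0.2,"x": -0.011,"y": -0.2015,"z": -0.08,"spin": 0.131},
  {"gripper": 0.2,"x": -0.011,"y": -0.2015,"z": -0.12,"spin": 0.131},
  {"gripper": 0.2,"x": -0.011,"y": -0.2015,"z": -0.14,"spin": 0.131},
  {"gripper": 0.2,"x": -0.011,"y": -0.2015,"z": -0.149,"spin": 0.131},
  {"gripper": 0.2,"x": -0.011,"y": -0.2015,"z": -0.149,"spin": 0.131},
  {"gripper": 0.2,"x": -0.011,"y": -0.2015,"z": -0.149,"spin": 0.131},
])

```text
clock: 17.27
eef_pos: [0.4675, 0.1548, 0.1724]
tcp_rot: [[-0.175, 0.984, 0.001], [0.984, 0.175, 0.0], [0.0, 0.001, -1.0]]
contact_force: [0.3, 0.0, 1.1]
width: 0.795
grip_force: 0.0
```

```bash
python3 s.py; python3 - <<'E'
from bench import bot
from h import *
f=bot.grab_frame('wrist');cv2.imwrite('pics/w2.png',f['frame'])
E
```

```text
t 17.27 p [0.4675 0.1548 0.1724] w 0.795 grip 0.0 F [0.35 0.05 1.08] M [-0.102  0.039  0.015]
r 0.0872 ang 1.7424 Frad -0.01 Ftan -0.35 torque on tool about axis -0.015 yaw y 0.1764
```

View pics/w2.png

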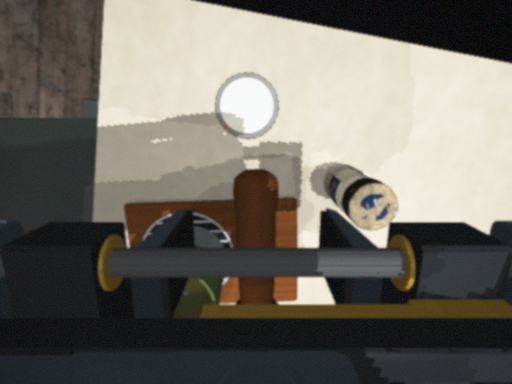

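The bar (columns 234–278) sits centred and parallel between the fingers, so I'll close on it.

apply_moves([
  {"gripper": 1,"x": 0,"y": 0,"z": 0,"spin": 0},
  {"gripper": 1,"x": 0,"y": 0,"z": 0,"spin": 0},
  {"gripper": 1,"x": 0,"y": 0,"z": 0,"spin": 0},
  {"gripper": 1,"x": 0,"y": 0,"z": 0,"spin": 0},
  {"gripper": 1,"x": 0,"y": 0,"z": 0,"spin": 0},
  {"gripper": 1,"x": 0,"y": 0,"z": 0,"spin": 0},
  {"gripper": 1,"x": 0,"y": 0,"z": 0,"spin": 0},
  {"gripper": 1,"x": 0,"y": 0,"z": 0,"spin": 0},
  {"gripper": 1,"x": 0,"y": 0,"z": 0,"spin": 0},
  {"gripper": 1,"x": 0,"y": 0,"z": 0,"spin": 0},
  {"gripper": 1,"x": 0,"y": 0,"z": 0,"spin": 0},
  {"gripper": 1,"x": 0,"y": 0,"z": 0,"spin": 0},
  {"gripper": 1,"x": 0,"y": 0,"z": 0,"spin": 0},
  {"gripper": 1,"x": 0,"y": 0,"z": 0,"spin": 0},
  {"gripper": 1,"x": 0,"y": 0,"z": 0,"spin": 0},
  {"gripper": 1,"x": 0,"y": 0,"z": 0,"spin": 0},
])

```text
clock: 18.65
eef_pos: [0.467, 0.1551, 0.1714]
tcp_rot: [[-0.176, 0.984, 0.0], [0.984, 0.176, 0.0], [0.0, 0.0, -1.0]]
contact_force: [0.5, 1.5, -1.6]
width: 0.23
grip_force: 30.0
```

```bash
python3 s.py
```

```text
t 18.65 p [0.467  0.1551 0.1714] w 0.23 grip 30.0 F [ 0.46  1.49 -1.57] M [ 0.046 -0.03   0.555]
r 0.0875 ang 1.7471 Frad 1.38 Ftan -0.72 torque on tool about axis 0.493 yaw y 0.177
```

apply_moves([
  {"gripper": 1,"x": 0.0017,"y": 0.0003,"z": 0,"spin": -0.02},
  {"gripper": 1,"x": 0.0034,"y": 0.0005,"z": 0,"spin": -0.04},
  {"gripper": 1,"x": 0.0034,"y": 0.0005,"z": 0,"spin": -0.04},
  {"gripper": 1,"x": 0.0034,"y": 0.0005,"z": 0,"spin": -0.04},
  {"gripper": 1,"x": 0.0034,"y": 0.0005,"z": 0,"spin": -0.04},
  {"gripper": 1,"x": 0.0034,"y": 0.0005,"z": 0,"spin": -0.04},
  {"gripper": 1,"x": 0.0034,"y": 0.0005,"z": 0,"spin": -0.04},
])

```text
clock: 19.23
eef_pos: [0.4706, 0.1557, 0.1715]
tcp_rot: [[-0.136, 0.991, 0.0], [0.991, 0.136, 0.0], [0.0, 0.001, -1.0]]
contact_force: [2.8, 3.6, -3.1]
width: 0.228
grip_force: 30.0
```

```bash
python3 s.py
```

```text
t 19.23 p [0.4706 0.1557 0.1715] w 0.228 grip 30.0 F [ 2.76  3.56 -3.11] M [ 0.471 -0.253  0.387]
r 0.0876 ang 1.7058 Frad 3.16 Ftan -3.21 torque on tool about axis 0.106 yaw y 0.1369
```

apply_moves([
  {"gripper": 1,"x": 0.0017,"y": 0.0003,"z": 0,"spin": -0.02},
  {"gripper": 1,"x": 0.0035,"y": 0.0005,"z": 0,"spin": -0.04},
  {"gripper": 1,"x": 0.0035,"y": 0.0005,"z": 0,"spin": -0.04},
  {"gripper": 1,"x": 0.0035,"y": 0.0005,"z": 0,"spin": -0.04},
  {"gripper": 1,"x": 0.0035,"y": 0.0005,"z": 0,"spin": -0.04},
  {"gripper": 1,"x": 0.0035,"y": 0.0005,"z": 0,"spin": -0.04},
  {"gripper": 1,"x": 0.0035,"y": 0.0005,"z": 0,"spin": -0.04},
])

```text
clock: 19.82
eef_pos: [0.4739, 0.1561, 0.1714]
tcp_rot: [[-0.097, 0.995, 0.0], [0.995, 0.097, 0.0], [0.0, 0.0, -1.0]]
contact_force: [-1.1, 2.8, 0.4]
width: 0.229
grip_force: 30.0
```

```bash
python3 s.py
```

```text
t 19.82 p [0.4739 0.1561 0.1714] w 0.229 grip 30.0 F [-1.09  2.82  0.39] M [0.363 0.441 0.497]
r 0.0876 ang 1.6678 Frad 2.91 Ftan 0.81 torque on tool about axis 0.567 yaw y 0.097
```

apply_moves([
  {"gripper": 1,"x": 0.0017,"y": 0.0002,"z": 0,"spin": -0.02},
  {"gripper": 1,"x": 0.0035,"y": 0.0003,"z": 0,"spin": -0.04},
  {"gripper": 1,"x": 0.0035,"y": 0.0003,"z": 0,"spin": -0.04},
  {"gripper": 1,"x": 0.0035,"y": 0.0003,"z": 0,"spin": -0.04},
  {"gripper": 1,"x": 0.0035,"y": 0.0003,"z": 0,"spin": -0.04},
  {"gripper": 1,"x": 0.0035,"y": 0.0003,"z": 0,"spin": -0.04},
  {"gripper": 1,"x": 0.0035,"y": 0.0003,"z": 0,"spin": -0.04},
])

```text
clock: 20.4
eef_pos: [0.4772, 0.1564, 0.1714]
tcp_rot: [[-0.057, 0.998, -0.001], [0.998, 0.057, -0.0], [-0.0, -0.001, -1.0]]
contact_force: [-3.8, 1.6, 2.7]
width: 0.227
grip_force: 30.0
```

```bash
python3 s.py
```

```text
t 20.4 p [0.4772 0.1564 0.1714] w 0.227 grip 30.0 F [-3.8   1.57  2.75] M [0.407 0.797 0.534]
r 0.0876 ang 1.6299 Frad 1.79 Ftan 3.7 torque on tool about axis 0.859 yaw y 0.0568
```

apply_moves([
  {"gripper": 1,"x": 0.0009,"y": 0.0001,"z": 0,"spin": -0.01},
  {"gripper": 1,"x": 0.0018,"y": 0.0001,"z": 0,"spin": -0.02},
  {"gripper": 1,"x": 0.0018,"y": 0.0001,"z": 0,"spin": -0.02},
  {"gripper": 1,"x": 0.0018,"y": 0.0001,"z": 0,"spin": -0.02},
  {"gripper": 1,"x": 0.0018,"y": 0.0001,"z": 0,"spin": -0.02},
  {"gripper": 1,"x": 0.0018,"y": 0.0001,"z": 0,"spin": -0.02},
])

```text
clock: 20.9
eef_pos: [0.4787, 0.1564, 0.1714]
tcp_rot: [[-0.037, 0.999, -0.001], [0.999, 0.037, -0.0], [-0.0, -0.001, -1.0]]
contact_force: [-6.8, 2.1, 5.8]
width: 0.227
grip_force: 30.0
```

```bash
python3 s.py
```

```text
t 20.9 p [0.4787 0.1564 0.1714] w 0.227 grip 30.0 F [-6.78  2.09  5.77] M [0.377 1.271 0.713]
r 0.0876 ang 1.6126 Frad 2.37 Ftan 6.68 torque on tool about axis 1.299 yaw y 0.037
```

apply_moves([
  {"gripper": 1,"x": -0.0009,"y": -0.0001,"z": 0,"spin": 0.01},
  {"gripper": 1,"x": -0.0018,"y": -0.0001,"z": 0,"spin": 0.02},
  {"gripper": 1,"x": -0.0018,"y": -0.0001,"z": 0,"spin": 0.02},
  {"gripper": 1,"x": -0.0018,"y": -0.0001,"z": 0,"spin": 0.02},
  {"gripper": 1,"x": -0.0018,"y": -0.0001,"z": 0,"spin": 0.02},
  {"gripper": 1,"x": -0.0018,"y": -0.0001,"z": 0,"spin": 0.02},
])

```text
clock: 21.4
eef_pos: [0.4773, 0.1564, 0.1714]
tcp_rot: [[-0.057, 0.998, -0.0], [0.998, 0.057, -0.0], [-0.0, -0.0, -1.0]]
contact_force: [-5.8, 2.7, 3.5]
width: 0.225
grip_force: 30.0
```

```bash
python3 s.py
```

```text
t 21.4 p [0.4773 0.1564 0.1714] w 0.225 grip 30.0 F [-5.81  2.72  3.46] M [0.402 0.862 0.482]
r 0.0876 ang 1.6295 Frad 3.05 Ftan 5.64 torque on tool about axis 0.977 yaw y 0.0569
```

apply_moves([
  {"gripper": 1,"x": -0.0009,"y": -0.0001,"z": 0,"spin": 0.01},
  {"gripper": 1,"x": -0.0018,"y": -0.0002,"z": 0,"spin": 0.02},
  {"gripper": 1,"x": -0.0018,"y": -0.0002,"z": 0,"spin": 0.02},
  {"gripper": 1,"x": -0.0018,"y": -0.0002,"z": 0,"spin": 0.02},
  {"gripper": 1,"x": -0.0018,"y": -0.0002,"z": 0,"spin": 0.02},
  {"gripper": 1,"x": -0.0018,"y": -0.0002,"z": 0,"spin": 0.02},
])

```text
clock: 21.9
eef_pos: [0.4756, 0.1562, 0.1714]
tcp_rot: [[-0.077, 0.997, -0.0], [0.997, 0.077, 0.0], [0.0, -0.0, -1.0]]
contact_force: [-3.6, 5.5, 0.8]
width: 0.229
grip_force: 30.0
```

```bash
python3 s.py
```

```text
t 21.9 p [0.4756 0.1562 0.1714] w 0.229 grip 30.0 F [-3.65  5.49  0.79] M [0.705 0.563 0.554]
r 0.0876 ang 1.6489 Frad 5.76 Ftan 3.21 torque on tool about axis 0.835 yaw y 0.077
```

apply_moves([
  {"gripper": 1,"x": -0.0013,"y": -0.0001,"z": 0,"spin": 0.015},
  {"gripper": 1,"x": -0.0026,"y": -0.0003,"z": 0,"spin": 0.03},
  {"gripper": 1,"x": -0.0026,"y": -0.0003,"z": 0,"spin": 0.03},
  {"gripper": 1,"x": -0.0026,"y": -0.0003,"z": 0,"spin": 0.03},
  {"gripper": 1,"x": -0.0026,"y": -0.0003,"z": 0,"spin": 0.03},
  {"gripper": 1,"x": -0.0026,"y": -0.0003,"z": 0,"spin": 0.03},
])

```text
clock: 22.4
eef_pos: [0.4729, 0.156, 0.1714]
tcp_rot: [[-0.108, 0.994, 0.0], [0.994, 0.108, 0.0], [0.0, 0.0, -1.0]]
contact_force: [-2.1, 5.7, -0.2]
width: 0.23
grip_force: 30.0
```

```bash
python3 s.py
```

```text
t 22.4 p [0.4729 0.156  0.1714] w 0.23 grip 30.0 F [-2.15  5.65 -0.16] M [0.778 0.405 0.517]
r 0.0876 ang 1.6793 Frad 5.85 Ftan 1.52 torque on tool about axis 0.651 yaw y 0.108
```

apply_moves([
  {"gripper": 1,"x": -0.0013,"y": -0.0002,"z": 0,"spin": 0.015},
  {"gripper": 1,"x": -0.0026,"y": -0.0004,"z": 0,"spin": 0.03},
  {"gripper": 1,"x": -0.0026,"y": -0.0004,"z": 0,"spin": 0.03},
  {"gripper": 1,"x": -0.0026,"y": -0.0004,"z": 0,"spin": 0.03},
  {"gripper": 1,"x": -0.0026,"y": -0.0004,"z": 0,"spin": 0.03},
  {"gripper": 1,"x": -0.0026,"y": -0.0004,"z": 0,"spin": 0.03},
])

```text
clock: 22.9
eef_pos: [0.4704, 0.1556, 0.1714]
tcp_rot: [[-0.138, 0.99, 0.0], [0.99, 0.138, 0.0], [0.0, 0.0, -1.0]]
contact_force: [-0.6, 6.1, -1.8]
width: 0.229
grip_force: 30.0
```

```bash
python3 s.py
```

```text
t 22.9 p [0.4704 0.1556 0.1714] w 0.229 grip 30.0 F [-0.6   6.1  -1.84] M [0.959 0.298 0.528]
r 0.0875 ang 1.7081 Frad 6.13 Ftan -0.24 torque on tool about axis 0.507 yaw y 0.138
```

apply_moves([
  {"gripper": 1,"x": 0.0017,"y": 0.0005,"z": 0,"spin": -0.02},
  {"gripper": 1,"x": 0.0035,"y": 0.0008,"z": 0,"spin": -0.04},
  {"gripper": 1,"x": 0.0052,"y": 0.0011,"z": 0,"spin": -0.06},
  {"gripper": 1,"x": 0.0067,"y": 0.0012,"z": 0,"spin": -0.078},
  {"gripper": 1,"x": 0.0067,"y": 0.0012,"z": 0,"spin": -0.078},
  {"gripper": 1,"x": 0.0067,"y": 0.0012,"z": 0,"spin": -0.078},
  {"gripper": 1,"x": 0.0067,"y": 0.0012,"z": 0,"spin": -0.078},
  {"gripper": 1,"x": 0.0067,"y": 0.0012,"z": 0,"spin": -0.078},
])

```text
clock: 23.57
eef_pos: [0.477, 0.1564, 0.1714]
tcp_rot: [[-0.059, 0.998, -0.0], [0.998, 0.059, -0.001], [-0.001, -0.0, -1.0]]
contact_force: [-4.0, -3.4, 3.5]
width: 0.223
grip_force: 30.0
```

```bash
python3 s.py
```

```text
t 23.57 p [0.477  0.1564 0.1714] w 0.223 grip 30.0 F [-4.   -3.42  3.47] M [-0.504  0.863  0.557]
r 0.0876 ang 1.632 Frad -3.17 Ftan 4.2 torque on tool about axis 0.925 yaw y 0.0591
```

apply_moves([
  {"gripper": 0.74,"x": 0,"y": 0,"z": 0,"spin": 0},
  {"gripper": 0.7,"x": 0,"y": 0,"z": 0,"spin": 0},
  {"gripper": 0.6,"x": 0,"y": 0,"z": 0,"spin": 0},
  {"gripper": 0.4,"x": 0,"y": 0,"z": 0,"spin": 0},
  {"gripper": 0.2,"x": 0,"y": 0,"z": 0,"spin": 0},
  {"gripper": 0.2,"x": 0,"y": 0,"z": 0,"spin": 0},
  {"gripper": 0.2,"x": 0,"y": 0,"z": 0,"spin": 0},
  {"gripper": 0.2,"x": 0,"y": 0,"z": 0,"spin": 0},
  {"gripper": 0.2,"x": 0,"y": 0,"z": 0,"spin": 0},
  {"gripper": 0.2,"x": 0,"y": 0,"z": 0,"spin": 0},
  {"gripper": 0.2,"x": 0,"y": 0,"z": 0,"spin": 0},
  {"gripper": 0.2,"x": 0,"y": 0,"z": 0,"spin": 0},
  {"gripper": 0.2,"x": 0,"y": 0,"z": 0.03,"spin": 0},
  {"gripper": 0.2,"x": 0,"y": 0,"z": 0.07,"spin": 0},
  {"gripper": 0.2,"x": 0,"y": 0,"z": 0.11,"spin": 0},
  {"gripper": 0.2,"x": 0,"y": 0.04,"z": 0.15,"spin": 0},
  {"gripper": 0.2,"x": 0,"y": 0.08,"z": 0.15,"spin": 0},
  {"gripper": 0.2,"x": 0,"y": 0.12,"z": 0.15,"spin": 0},
  {"gripper": 0.2,"x": 0,"y": 0.16,"z": 0.15,"spin": 0},
  {"gripper": 0.2,"x": 0,"y": 0.2,"z": 0.15,"spin": 0},
])

```text
clock: 25.23
eef_pos: [0.4769, 0.3539, 0.322]
tcp_rot: [[-0.059, 0.998, 0.001], [0.998, 0.059, 0.001], [0.001, 0.001, -1.0]]
contact_force: [1.1, -0.7, 0.5]
width: 0.798
grip_force: 0.0
```

```bash
cat > m.py <<'E'
from bench import bot
from h import *
A=np.array([.4824,.0689]);f=bot.grab_frame('top');P=cloud(f);b,g,r=[f['frame'][...,i].astype(int) for i in range(3)];Z=P[...,2];zc=.19
m=(abs(Z-zc)<.025)&(r-b>35)&(P[...,1]>.11)&(P[...,1]<.22)&(abs(P[...,0]-.475)<.05)
ys,xs=np.where(m);q=onplane(f,np.c_[xs,ys],zc)[:,:2];c=q.mean(0)
vx,vy,_,_=cv2.fitLine(q.astype(np.float32),cv2.DIST_L2,0,.001,.001).ravel();s=np.sign(vy)
print(bot.get_obs()['clock'],len(q),'ang',np.arctan2(*(c-A)[::-1]).round(4),'line',np.arctan2(s*vy,s*vx).round(4),'top z',np.percentile(Z[m],95).round(4))
d=np.hypot(P[...,0]-.4824,P[...,1]-.0689);rim=(Z>.15)&(Z<.35)&(g>140)&(abs(r-b)<45)&(d<.14)&(P[...,1]<.11)
print('rim',np.percentile(Z[rim],[90,95,98]).round(4))
c=max(cv2.findContours(rim.astype(np.uint8),0,1)[0],key=cv2.contourArea);e=cv2.fitEllipse(cv2.convexHull(c));print(onplane(f,e[0],.193).round(4))
for n,(u,v) in dict(timer=(174,211),spice=(195,168),sugar=(313,180)).items(): print(n,P[v,u].round(3))
E
python3 m.py
```

```text
25.2833 231 ang 1.7536 line 1.748 top z 0.2006
rim [0.1907 0.1921 0.1936]
[[0.4073 0.0434 0.193 ]]
timer [0.443 0.222 0.057]
spice [0.556 0.16  0.106]
sugar [ 0.529 -0.155  0.084]
```

Both releases ended at the same angle, about 1.75. I need to know whether the bar really follows the tool while gripped, so I'll re-grip, turn into the bite and measure the dripper's direction while holding.

apply_moves([
  {"gripper": 0.2,"x": -0.0105,"y": -0.04,"z": 0,"spin": 0.06},
  {"gripper": 0.2,"x": -0.0105,"y": -0.08,"z": 0,"spin": 0.12},
  {"gripper": 0.2,"x": -0.0105,"y": -0.12,"z": 0,"spin": 0.12},
  {"gripper": 0.2,"x": -0.0105,"y": -0.16,"z": 0,"spin": 0.12},
  {"gripper": 0.2,"x": -0.0105,"y": -0.2005,"z": 0,"spin": 0.12},
  {"gripper": 0.2,"x": -0.0105,"y": -0.2005,"z": 0,"spin": 0.12},
  {"gripper": 0.2,"x": -0.0105,"y": -0.2005,"z": -0.04,"spin": 0.12},
  {"gripper": 0.2,"x": -0.0105,"y": -0.2005,"z": -0.08,"spin": 0.12},
  {"gripper": 0.2,"x": -0.0105,"y": -0.2005,"z": -0.12,"spin": 0.12},
  {"gripper": 0.2,"x": -0.0105,"y": -0.2005,"z": -0.14,"spin": 0.12},
  {"gripper": 0.4,"x": -0.0105,"y": -0.2005,"z": -0.15,"spin": 0.12},
  {"gripper": 1,"x": -0.0105,"y": -0.2005,"z": -0.15,"spin": 0.12},
  {"gripper": 1,"x": -0.0105,"y": -0.2005,"z": -0.15,"spin": 0.12},
  {"gripper": 1,"x": -0.0105,"y": -0.2005,"z": -0.15,"spin": 0.12},
])

```text
clock: 26.45
eef_pos: [0.4677, 0.1518, 0.1731]
tcp_rot: [[-0.178, 0.984, 0.002], [0.984, 0.178, 0.001], [0.0, 0.002, -1.0]]
contact_force: [0.5, 0.2, 1.0]
width: 0.539
grip_force: 0.0
```

apply_moves([
  {"gripper": 1,"x": 0,"y": 0,"z": 0,"spin": 0},
  {"gripper": 1,"x": 0,"y": 0,"z": 0,"spin": 0},
  {"gripper": 1,"x": 0,"y": 0,"z": 0,"spin": 0},
  {"gripper": 1,"x": 0,"y": 0,"z": 0,"spin": 0},
  {"gripper": 1,"x": 0,"y": 0,"z": 0,"spin": 0},
  {"gripper": 1,"x": 0,"y": 0,"z": 0,"spin": 0},
  {"gripper": 1,"x": 0,"y": 0,"z": 0,"spin": 0},
  {"gripper": 1,"x": 0,"y": 0,"z": 0,"spin": 0},
  {"gripper": 1,"x": 0,"y": 0,"z": 0,"spin": 0},
  {"gripper": 1,"x": 0,"y": 0,"z": 0,"spin": 0},
  {"gripper": 1,"x": 0,"y": 0,"z": 0,"spin": 0},
  {"gripper": 1,"x": 0,"y": 0,"z": 0,"spin": 0},
  {"gripper": 1,"x": 0,"y": 0,"z": 0,"spin": 0},
  {"gripper": 1,"x": 0,"y": 0,"z": 0,"spin": 0},
])

```text
clock: 27.62
eef_pos: [0.467, 0.1515, 0.1719]
tcp_rot: [[-0.179, 0.984, 0.001], [0.984, 0.179, -0.0], [-0.0, 0.001, -1.0]]
contact_force: [-1.8, 0.2, 7.6]
width: 0.229
grip_force: 30.0
```

```bash
python3 s.py; python3 arc.py .4665 .1555 0 -.03 -.06 -.09 -.12; cat > d.py <<'E'
from bench import bot
from h import *
f=bot.grab_frame('top');P=cloud(f);b,g,r=[f['frame'][...,i].astype(int) for i in range(3)];Z=P[...,2]
d=np.hypot(P[...,0]-.4824,P[...,1]-.0689);rim=(Z>.15)&(Z<.21)&(g>140)&(abs(r-b)<45)&(d<.14)&(P[...,1]<.11)
c=max(cv2.findContours(rim.astype(np.uint8),0,1)[0],key=cv2.contourArea);e=cv2.fitEllipse(cv2.convexHull(c));p=onplane(f,e[0],.193)[0]
print('drip',p.round(4),'dir',np.arctan2(.0689-p[1],.4824-p[0]).round(4),np.round(e[1],1))
E
python3 d.py
```

```text
t 27.62 p [0.467  0.1515 0.1719] w 0.229 grip 30.0 F [-1.78  0.23  7.65] M [-0.036  0.326  0.626]
r 0.084 ang 1.7556 Frad 0.56 Ftan 1.71 torque on tool about axis 0.769 yaw y 0.1799
0.0 [ 0.0002 -0.0008]
-0.03 [ 0.0027 -0.0004]
-0.06 [ 0.0053 -0.    ]
-0.09 [0.0079 0.0002]
-0.12 [0.0105 0.0004]
drip [0.4076 0.0422 0.193 ] dir 0.3428 [39.4 40. ]
```

apply_moves([
  {"gripper": 1,"x": 0.0025,"y": 0.0004,"z": 0,"spin": -0.03},
  {"gripper": 1,"x": 0.005,"y": 0.0008,"z": 0,"spin": -0.06},
  {"gripper": 1,"x": 0.005,"y": 0.0008,"z": 0,"spin": -0.06},
  {"gripper": 1,"x": 0.005,"y": 0.0008,"z": 0,"spin": -0.06},
  {"gripper": 1,"x": 0.005,"y": 0.0008,"z": 0,"spin": -0.06},
  {"gripper": 1,"x": 0.005,"y": 0.0008,"z": 0,"spin": -0.06},
])

```text
clock: 28.17
eef_pos: [0.4722, 0.1523, 0.1719]
tcp_rot: [[-0.119, 0.993, 0.001], [0.993, 0.119, 0.0], [0.0, 0.001, -1.0]]
contact_force: [0.2, 0.3, 5.0]
width: 0.228
grip_force: 29.9
```

```bash
python3 s.py;python3 d.py
```

```text
t 28.17 p [0.4722 0.1523 0.1719] w 0.228 grip 29.9 F [0.15 0.26 4.99] M [-0.015  0.049  0.452]
r 0.0841 ang 1.6929 Frad 0.24 Ftan -0.18 torque on tool about axis 0.437 yaw y 0.1195
drip [0.4062 0.0467 0.193 ] dir 0.2834 [38.9 40.1]
```

apply_moves([
  {"gripper": 1,"x": 0.0025,"y": 0.0003,"z": 0,"spin": -0.03},
  {"gripper": 1,"x": 0.005,"y": 0.0005,"z": 0,"spin": -0.06},
  {"gripper": 1,"x": 0.005,"y": 0.0005,"z": 0,"spin": -0.06},
  {"gripper": 1,"x": 0.005,"y": 0.0005,"z": 0,"spin": -0.06},
  {"gripper": 1,"x": 0.005,"y": 0.0005,"z": 0,"spin": -0.06},
  {"gripper": 1,"x": 0.005,"y": 0.0005,"z": 0,"spin": -0.06},
])

```text
clock: 28.72
eef_pos: [0.4769, 0.1528, 0.172]
tcp_rot: [[-0.06, 0.998, 0.0], [0.998, 0.06, 0.0], [0.0, 0.0, -1.0]]
contact_force: [-2.7, 0.6, 7.5]
width: 0.228
grip_force: 30.0
```

```bash
python3 s.py;python3 d.py
```

```text
t 28.72 p [0.4769 0.1528 0.172 ] w 0.228 grip 30.0 F [-2.73  0.61  7.54] M [-0.022  0.512  0.498]
r 0.0841 ang 1.6365 Frad 0.79 Ftan 2.68 torque on tool about axis 0.724 yaw y 0.0597
drip [0.4048 0.0514 0.193 ] dir 0.2219 [39.  40.1]
```

apply_moves([
  {"gripper": 1,"x": 0.0008,"y": 0.0001,"z": 0,"spin": -0.01},
  {"gripper": 1,"x": 0.0016,"y": 0.0001,"z": 0,"spin": -0.02},
  {"gripper": 1,"x": 0.0016,"y": 0.0001,"z": 0,"spin": -0.02},
  {"gripper": 1,"x": 0.0016,"y": 0.0001,"z": 0,"spin": -0.02},
  {"gripper": 1,"x": 0.0016,"y": 0.0001,"z": 0,"spin": -0.02},
  {"gripper": 1,"x": 0.0016,"y": 0.0001,"z": 0,"spin": -0.02},
  {"gripper": 1,"x": 0.0016,"y": 0.0001,"z": 0,"spin": -0.02},
  {"gripper": 1,"x": 0.0016,"y": 0.0001,"z": 0,"spin": -0.02},
])

```text
clock: 29.43
eef_pos: [0.478, 0.1529, 0.1719]
tcp_rot: [[-0.04, 0.999, -0.001], [0.999, 0.04, -0.0], [-0.0, -0.001, -1.0]]
contact_force: [-5.5, 1.2, 11.8]
width: 0.229
grip_force: 30.0
```

```bash
python3 s.py;python3 d.py
```

```text
t 29.43 p [0.478  0.1529 0.1719] w 0.229 grip 30.0 F [-5.49  1.17 11.8 ] M [-0.015  1.08   0.686]
r 0.0841 ang 1.6226 Frad 1.45 Ftan 5.42 torque on tool about axis 1.142 yaw y 0.04
drip [0.4046 0.0521 0.193 ] dir 0.2124 [39.  39.9]
```

apply_moves([
  {"gripper": 1,"x": -0.0006,"y": 0,"z": 0,"spin": 0.007},
  {"gripper": 1,"x": -0.0006,"y": 0,"z": 0,"spin": 0.007},
  {"gripper": 1,"x": -0.0006,"y": 0,"z": 0,"spin": 0.007},
  {"gripper": 1,"x": -0.0006,"y": 0,"z": 0,"spin": 0.007},
  {"gripper": 1,"x": -0.0006,"y": 0,"z": 0,"spin": 0.007},
  {"gripper": 1,"x": -0.0006,"y": 0,"z": 0,"spin": 0.007},
])

```text
clock: 29.98
eef_pos: [0.4779, 0.1529, 0.172]
tcp_rot: [[-0.047, 0.999, 0.0], [0.999, 0.047, 0.0], [-0.0, 0.0, -1.0]]
contact_force: [-2.2, -0.3, 7.6]
width: 0.231
grip_force: 30.0
```

```bash
python3 s.py;python3 d.py
```

```text
t 29.98 p [0.4779 0.1529 0.172 ] w 0.231 grip 30.0 F [-2.19 -0.25  7.61] M [0.015 0.484 0.542]
r 0.0841 ang 1.6243 Frad -0.14 Ftan 2.2 torque on tool about axis 0.728 yaw y 0.0467
drip [0.4045 0.052  0.193 ] dir 0.2135 [38.9 39.9]
```

apply_moves([
  {"gripper": 1,"x": -0.0004,"y": 0,"z": 0,"spin": 0.005},
  {"gripper": 1,"x": -0.0008,"y": 0,"z": 0,"spin": 0.01},
  {"gripper": 1,"x": -0.0013,"y": 0,"z": 0,"spin": 0.015},
  {"gripper": 1,"x": -0.0013,"y": 0,"z": 0,"spin": 0.015},
  {"gripper": 1,"x": -0.0013,"y": 0,"z": 0,"spin": 0.015},
  {"gripper": 1,"x": -0.0013,"y": 0,"z": 0,"spin": 0.015},
  {"gripper": 1,"x": -0.0013,"y": 0,"z": 0,"spin": 0.015},
])

```text
clock: 30.62
eef_pos: [0.4767, 0.1528, 0.172]
tcp_rot: [[-0.062, 0.998, 0.001], [0.998, 0.062, -0.0], [-0.0, 0.001, -1.0]]
contact_force: [-1.8, -0.5, 7.1]
width: 0.229
grip_force: 30.0
```

```bash
python3 s.py;python3 d.py
```

```text
t 30.62 p [0.4767 0.1528 0.172 ] w 0.229 grip 30.0 F [-1.76 -0.54  7.09] M [-0.203  0.262  0.556]
r 0.0841 ang 1.6383 Frad -0.42 Ftan 1.79 torque on tool about axis 0.706 yaw y 0.0617
drip [0.405  0.0513 0.193 ] dir 0.2241 [39.1 40. ]
```

apply_moves([
  {"gripper": 1,"x": -0.0004,"y": 0,"z": 0,"spin": 0.005},
  {"gripper": 1,"x": -0.0008,"y": 0,"z": 0,"spin": 0.01},
  {"gripper": 1,"x": -0.0013,"y": 0,"z": 0,"spin": 0.015},
  {"gripper": 1,"x": -0.0013,"y": 0,"z": 0,"spin": 0.015},
  {"gripper": 1,"x": -0.0013,"y": 0,"z": 0,"spin": 0.015},
  {"gripper": 1,"x": -0.0013,"y": 0,"z": 0,"spin": 0.015},
  {"gripper": 1,"x": -0.0013,"y": 0,"z": 0,"spin": 0.015},
])

```text
clock: 31.25
eef_pos: [0.4755, 0.1527, 0.1719]
tcp_rot: [[-0.077, 0.997, 0.001], [0.997, 0.077, -0.0], [-0.0, 0.001, -1.0]]
contact_force: [-0.3, -2.7, 5.9]
width: 0.228
grip_force: 29.9
```

```bash
python3 s.py;python3 d.py
```

```text
t 31.25 p [0.4755 0.1527 0.1719] w 0.228 grip 29.9 F [-0.28 -2.67  5.89] M [-0.414  0.066  0.512]
r 0.0841 ang 1.653 Frad -2.64 Ftan 0.5 torque on tool about axis 0.553 yaw y 0.0768
drip [0.405 0.05  0.193] dir 0.2396 [39.1 39.9]
```

I'll unload to the released rest angle, then pull gently upward to see whether the lock holds axially there.

apply_moves([
  {"gripper": 1,"x": -0.002,"y": -0.0002,"z": 0,"spin": 0.024},
  {"gripper": 1,"x": -0.0041,"y": -0.0005,"z": 0,"spin": 0.048},
  {"gripper": 1,"x": -0.0061,"y": -0.0007,"z": 0,"spin": 0.072},
  {"gripper": 1,"x": -0.0081,"y": -0.001,"z": 0,"spin": 0.095},
  {"gripper": 1,"x": -0.0081,"y": -0.001,"z": 0,"spin": 0.095},
  {"gripper": 1,"x": -0.0081,"y": -0.001,"z": 0,"spin": 0.095},
  {"gripper": 1,"x": -0.0081,"y": -0.001,"z": 0,"spin": 0.095},
])

```text
clock: 31.88
eef_pos: [0.4675, 0.1516, 0.1719]
tcp_rot: [[-0.172, 0.985, 0.001], [0.985, 0.172, -0.0], [-0.001, 0.001, -1.0]]
contact_force: [1.9, -4.3, 6.2]
width: 0.23
grip_force: 30.0
```

```bash
python3 s.py;python3 d.py
```

```text
t 31.88 p [0.4675 0.1516 0.1719] w 0.23 grip 30.0 F [ 1.88 -4.28  6.21] M [-0.788 -0.348  0.588]
r 0.0841 ang 1.7491 Frad -4.55 Ftan -1.09 torque on tool about axis 0.497 yaw y 0.1728
drip [0.4074 0.0428 0.193 ] dir 0.335 [39.4 39.9]
```

apply_moves([
  {"gripper": 1,"x": 0,"y": 0,"z": 0.001,"spin": 0},
  {"gripper": 1,"x": 0,"y": 0,"z": 0.002,"spin": 0},
  {"gripper": 1,"x": 0,"y": 0,"z": 0.0025,"spin": 0},
  {"gripper": 1,"x": 0,"y": 0,"z": 0.0025,"spin": 0},
  {"gripper": 1,"x": 0,"y": 0,"z": 0.0025,"spin": 0},
  {"gripper": 1,"x": 0,"y": 0,"z": 0.0025,"spin": 0},
])

```text
clock: 32.43
eef_pos: [0.4666, 0.1514, 0.1728]
tcp_rot: [[-0.172, 0.985, 0.0], [0.985, 0.172, -0.001], [-0.001, -0.0, -1.0]]
contact_force: [10.1, -2.5, -17.5]
width: 0.233
grip_force: 30.2
```

```bash
python3 s.py;python3 d.py
```

```text
t 32.43 p [0.4666 0.1514 0.1728] w 0.233 grip 30.2 F [ 10.11  -2.5  -17.49] M [-0.28  -1.669  0.941]
r 0.084 ang 1.7594 Frad -4.35 Ftan -9.46 torque on tool about axis 0.146 yaw y 0.1732
drip [0.4077 0.0421 0.193 ] dir 0.3444 [39.4 39.9]
```

apply_moves([
  {"gripper": 1,"x": 0,"y": 0,"z": 0.001,"spin": 0},
  {"gripper": 1,"x": 0,"y": 0,"z": 0.0015,"spin": 0},
  {"gripper": 1,"x": 0,"y": 0,"z": 0.0015,"spin": 0},
  {"gripper": 1,"x": 0,"y": 0,"z": 0.0015,"spin": 0},
])

```text
clock: 32.82
eef_pos: [0.466, 0.1513, 0.1733]
tcp_rot: [[-0.172, 0.985, -0.001], [0.985, 0.172, -0.001], [-0.001, -0.001, -1.0]]
contact_force: [14.0, 0.0, -32.9]
width: 0.236
grip_force: 30.3
```

```bash
python3 s.py;python3 d.py
```

```text
t 32.82 p [0.466  0.1513 0.1733] w 0.236 grip 30.3 F [ 14.     0.05 -32.94] M [ 0.145 -2.235  0.992]
r 0.084 ang 1.7676 Frad -2.69 Ftan -13.74 torque on tool about axis -0.162 yaw y 0.1731
drip [0.4079 0.0417 0.193 ] dir 0.3502 [39.5 40. ]
```

The pull reached 33 N and was still rising elastically, well above the 17 N a free post would need. The lock therefore holds even after spring-back. I'll undo the pull, tighten a last time and release.

apply_moves([
  {"gripper": 1,"x": 0,"y": 0,"z": -0.002,"spin": 0},
  {"gripper": 1,"x": 0,"y": 0,"z": -0.0037,"spin": 0},
  {"gripper": 1,"x": 0,"y": 0,"z": -0.0037,"spin": 0},
  {"gripper": 1,"x": 0.0025,"y": 0.0003,"z": -0.0037,"spin": -0.03},
  {"gripper": 1,"x": 0.005,"y": 0.0006,"z": -0.0037,"spin": -0.06},
  {"gripper": 1,"x": 0.0075,"y": 0.0009,"z": -0.0037,"spin": -0.09},
  {"gripper": 1,"x": 0.0098,"y": 0.0011,"z": -0.0037,"spin": -0.117},
  {"gripper": 1,"x": 0.0098,"y": 0.0011,"z": -0.0037,"spin": -0.117},
  {"gripper": 1,"x": 0.0098,"y": 0.0011,"z": -0.0037,"spin": -0.117},
  {"gripper": 1,"x": 0.0098,"y": 0.0011,"z": -0.0037,"spin": -0.117},
  {"gripper": 1,"x": 0.0098,"y": 0.0011,"z": -0.0037,"spin": -0.117},
])

```text
clock: 33.78
eef_pos: [0.4771, 0.1529, 0.1723]
tcp_rot: [[-0.055, 0.998, 0.001], [0.998, 0.055, -0.0], [-0.0, 0.001, -1.0]]
contact_force: [1.3, -3.4, 9.8]
width: 0.23
grip_force: 29.9
```

```bash
python3 s.py;python3 d.py
```

```text
t 33.78 p [0.4771 0.1529 0.1723] w 0.23 grip 29.9 F [ 1.28 -3.45  9.82] M [-0.496  0.182  0.506]
r 0.0841 ang 1.6335 Frad -3.52 Ftan -1.06 torque on tool about axis 0.417 yaw y 0.0554
drip [0.4048 0.0514 0.193 ] dir 0.2218 [39.  40.1]
```

apply_moves([
  {"gripper": 1,"x": 0.0008,"y": 0,"z": 0.0005,"spin": -0.01},
  {"gripper": 1,"x": 0.0015,"y": 0,"z": 0.0005,"spin": -0.018},
  {"gripper": 1,"x": 0.0015,"y": 0,"z": 0.0005,"spin": -0.018},
  {"gripper": 1,"x": 0.0015,"y": 0,"z": 0.0005,"spin": -0.018},
  {"gripper": 1,"x": 0.0015,"y": 0,"z": 0.0005,"spin": -0.018},
  {"gripper": 1,"x": 0.0015,"y": 0,"z": 0.0005,"spin": -0.018},
  {"gripper": 1,"x": 0.0015,"y": 0,"z": 0.0005,"spin": -0.018},
])

```text
clock: 34.42
eef_pos: [0.4779, 0.1529, 0.1724]
tcp_rot: [[-0.038, 0.999, -0.001], [0.999, 0.038, -0.0], [-0.0, -0.001, -1.0]]
contact_force: [-2.5, -0.8, 6.6]
width: 0.23
grip_force: 30.1
```

```bash
python3 s.py;python3 d.py
```

```text
t 34.42 p [0.4779 0.1529 0.1724] w 0.23 grip 30.1 F [-2.5  -0.82  6.64] M [-0.114  0.595  0.792]
r 0.0841 ang 1.6246 Frad -0.68 Ftan 2.54 torque on tool about axis 1.005 yaw y 0.0376
drip [0.4045 0.052  0.193 ] dir 0.2135 [38.9 39.9]
```

1.0 N·m at rest is in the firm range. I'll release and retreat.

apply_moves([
  {"gripper": 0.74,"x": 0,"y": 0,"z": 0,"spin": 0},
  {"gripper": 0.7,"x": 0,"y": 0,"z": 0,"spin": 0},
  {"gripper": 0.6,"x": 0,"y": 0,"z": 0,"spin": 0},
  {"gripper": 0.4,"x": 0,"y": 0,"z": 0,"spin": 0},
  {"gripper": 0.2,"x": 0,"y": 0,"z": 0,"spin": 0},
  {"gripper": 0.2,"x": 0,"y": 0,"z": 0,"spin": 0},
  {"gripper": 0.2,"x": 0,"y": 0,"z": 0,"spin": 0},
  {"gripper": 0.2,"x": 0,"y": 0,"z": 0,"spin": 0},
  {"gripper": 0.2,"x": 0,"y": 0,"z": 0,"spin": 0},
  {"gripper": 0.2,"x": 0,"y": 0,"z": 0,"spin": 0},
  {"gripper": 0.2,"x": 0,"y": 0,"z": 0,"spin": 0},
  {"gripper": 0.2,"x": 0,"y": 0,"z": 0,"spin": 0},
  {"gripper": 0.2,"x": 0,"y": 0,"z": 0.03,"spin": 0},
  {"gripper": 0.2,"x": 0,"y": 0,"z": 0.07,"spin": 0},
  {"gripper": 0.2,"x": 0,"y": 0,"z": 0.11,"spin": 0},
  {"gripper": 0.2,"x": 0,"y": 0.04,"z": 0.15,"spin": 0},
  {"gripper": 0.2,"x": 0,"y": 0.08,"z": 0.15,"spin": 0},
  {"gripper": 0.2,"x": 0,"y": 0.12,"z": 0.15,"spin": 0},
  {"gripper": 0.2,"x": 0,"y": 0.16,"z": 0.15,"spin": 0},
  {"gripper": 0.2,"x": 0,"y": 0.2,"z": 0.15,"spin": 0},
])

```text
clock: 36.13
eef_pos: [0.4779, 0.3502, 0.3229]
tcp_rot: [[-0.036, 0.999, 0.001], [0.999, 0.036, 0.001], [0.001, 0.001, -1.0]]
contact_force: [1.2, -1.1, -0.6]
width: 0.799
grip_force: 0.0
```

```bash
python3 m.py; python3 d.py
```

```text
36.1833 233 ang 1.7071 line 1.7072 top z 0.2014
rim [0.191  0.1924 0.1939]
[[0.4061 0.0469 0.193 ]]
timer [0.443 0.223 0.051]
spice [0.556 0.16  0.108]
sugar [ 0.529 -0.154  0.091]
drip [0.4061 0.0469 0.193 ] dir 0.2805 [39.7 39.8]
```

```bash
python3 -c "
from bench import bot
print(bot.job_done())"
```

```text
the job is handed in; nothing more can be done
None
```

The job is handed in: the post was freed and lowered about 56 mm, putting the outlet about 15 mm above the mug's rim and over its mouth, then re-locked at about 1.0 N·m; one earlier tightening peaked at 1.30 N·m, right at the forced limit, and on final release the post sprang back about 0.07 rad, with its lock strength after that last release not tested.

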